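Clamp the board and press the test coupler onto the tilted port

ROBOT

A 6-joint arm with a two-finger parallel gripper is mounted at the origin on the work surface. World frame = base frame: x ahead of the robot, y to its left, z up, the work surface at z = 0. Lengths are in mm, angles in rad, forces in N, time in s.
With the tool pointing down it reaches from about 350 to 925 mm from the base axis. Payload 6.4 kg.
Tool frame: the origin (TCP) lies at the very end of the fingers, on their centre line; the grasp point (between the pads) lies env.grip_depth behind it (env.grip_depth is the distance from the TCP to the grasp point, in mm); x points along the fingers, y is the direction in which the jaws open and shut, and the axes are right-handed (so a half turn about x gives the same grasp; the last joint's range is limited). The gripper opens to 94 mm and grips with 3 to 60 N. Pads are 16 mm wide; open, the fingers measure 119 mm over their backs; the gripper's body (75 mm by 177 mm) begins 78 mm behind the grasp point.
Start: joints at [-0.174, 0.245, 1.558, -0, 1.339, -0.174], TCP at [650.011, 0.004, 205.455] pointing down, gripper open.
Joint ranges: [-3.13, 3.13], [-1.02, 2.26], [0.13, 2.54], [-0.95, 4.09], [0.21, 2.88], [-2.74, 2.74]. Speed limits (rad/s): [2.57, 2.57, 3.14, 3.14, 3.14, 3.14].

INTERFACE

Orientations are given as [roll, pitch, yaw] about the fixed x, y, z axes, in that order (R = Rz(yaw) Ry(pitch) Rx(roll)).
In Python, from workcell import env, eyes, finish_job gives the robot as it stands.
- The arm moves only by the tool carry_out, never from a script. Its argument "moves" is a list of rows, each a list of 5 numbers: the shift along the tool's x, y, z in mm, then the turn about the tool's x in rad, then the finger opening in mm, from 0 to 94. A call has 1 to 12 rows; each row is the pose to reach, as a shift and turn from the pose measured when the call began, along the tool's axes at that moment; what a row does not reach only later rows make up. A row lasts 1/12 s, in which the tool goes at most 41.7 mm and 7.16 degrees, less where a joint would pass 70% of its speed; a pose out of reach is approached as far as the arm can. A call with a gripper value outside its range is refused whole. The fingers move at their own pace and stop on an object; "grip_force" is the grip in N (left out, the last holds). Time passes only in rows, so rows that repeat a pose let the fingers close. It gives the time, the measured TCP pose, the force and the opening at its end, in the units of the state.
- env.get_obs(): the state, without advancing time (a new reading comes with each control period).
- eyes.get_image(name): name is "scene" or "side" or "wrist"; returns the picture (400x640x3 uint8, blue, green, red); there is no depth.
- eyes.camera_info(name): a dict with "fx", "fy", "cx", "cy" (pixels), "distortion" ([k1, k2, p1, p2, k3] as OpenCV has them; the pictures are not rectified), "xyz" and "attitude" of the camera in the world; the wrist camera has in their place "tool_from_camera" (4x4, takes a point from camera to tool coordinates, whose origin is the TCP and whose axes are the tool frame's). Camera axes: x right, y up, looking along -z (the intrinsics and any distortion apply to the point x, -y, -z); pixel columns grow to the right and rows downward; lengths in mm; the calibration is good to about 2 mm. A picture is of the moment at which its call begins: read the wrist's pose just before it. camera_info takes no time and is no camera call.
- finish_job(): hands the job in, once; it reports no verdict.
The state is a dict: "time_s": time; "q": joint angles; "dq": joint speeds; "joint_efforts": joint torques, N m; "tcp_pos": TCP position; "tool_rot": TCP orientation; "ft_force": force on the tool from outside, world axes, zero at the start; "wrist_torque": the same for the moment, N m; "gripper_width": finger opening in mm.
Only numpy, scipy, OpenCV 4.12 (cv2) and the standard library are available. Lean on these libraries where they do the work, as an engineer would, in place of code of your own. Each camera call takes 0.05 s, during which the arm holds its last target.

TASK

On the test jig, lower the red retaining collar over the upright steel shaft until it lies flat on the green board, without letting it drop, and let go of it. Then take the blue test coupler by its grey neck, press it squarely, open end first, onto the tilted brass nipple until it snaps over the detent balls, and push on so that the orange spring sleeve is nearly all the way down. Finish while still gripping the coupler and holding it pressed down against the spring, and do not disturb the other things on the bench.

Things in the scene. Friction and masses are not known exactly. Their poses are not given: they have to be found in the camera images.
- test_jig: Fixed aluminium jig plate, 130 mm (its x) x 240 mm (its y) x 12 mm, with a 3 mm green circuit board on it (board top 15 mm above the bench; its parts rise at most 6 mm). Origin: centre of the plate's underside on the bench; z up. The steel shaft stands 75 mm to its -y side, the grey port with the nipple 75 mm to its +y side.
- shaft_top (a point): Top of the upright steel shaft, on its axis, 60 mm above the bench. The shaft is 16 mm in diameter; its top 5 mm taper to 9 mm.
- shaft_foot (a point): Point on the shaft's axis at the board's top, 15 mm above the bench: the centre of the collar's underside comes here when it is seated.
- nipple: Fixed brass nipple on a grey port (46 mm square housing). Its z axis is the nipple's axis, pointing out of the port to its tip; it leans 0.45 rad (26 deg) from vertical towards the jig's -x side (roughly towards the robot). Origin: on the axis at the flat housing face, 66 mm above the bench. Stem 16 mm in diameter; tip 40 mm from the origin, the last 7 mm tapering to 7 mm across.
- detents (a point): Point on the nipple's axis 19 mm from its origin, at the height of three sprung steel detent balls that stand 4 mm proud of the stem. The coupler's lip meets them with its rim about 19 mm from the nipple's origin, rides over them with up to about 15 N, and has snapped past them at about 10 mm.
- spring_sleeve (a joint): How far the orange spring sleeve (38 mm across, 6 mm thick, around the nipple's foot) is pushed down along the nipple's axis, m: 0 free (its upper face 12 mm from the nipple's origin), 0.008 fully down, at a hard stop. Its spring pushes back with about 3.3 N at 0 and 12 N at 0.008. If let go, a snapped coupler is pushed back to about 10 mm.
- coupler: Loose blue test coupler, about 0.25 kg, standing open end down on the bench, round about its z axis, 98 mm tall. Barrel 39 mm across from 0 to 48 mm, above it a solid grey grip neck 26 mm across up to 98 mm. Origin: centre of the mouth's rim (underside); z points from the mouth to the neck. The rim lies 4 mm from the nipple's origin when the sleeve is fully down.
- coupler_mouth (a point): Centre of the coupler's open mouth, same point as its origin. The mouth is a funnel, 28 mm wide at the rim, narrowing to a 19 mm lip 4.5 mm inside, then widening to a 27 mm bore, 42 mm deep in all; it goes over the nipple from its tip.
- collar: Loose red retaining collar (ring), about 0.18 kg, lying flat on the bench: outer diameter 44 mm, bore 20 mm, 26 mm tall. Origin: centre of its underside; z up.
- solder_spool: Loose solder spool standing on a flange, white flanges 56 mm across, 40 mm tall. Bystander. Origin: centre of its underside.
- flux_jar: Loose small jar with a green cap, 40 mm across, 45 mm tall. Bystander. Origin: centre of its underside.
- screwdriver: Loose yellow-handled screwdriver, 160 mm long, lying flat on the bench between the robot and the jig. Bystander. Its x axis runs from handle to tip.
- heat_sink: Loose finned aluminium heat sink, 50 x 50 x 24 mm, beyond the jig. Bystander. Origin: centre of its underside.
- air_nozzle: Loose brass hot-air nozzle standing on its wide end, 32 mm across, 42 mm tall, beyond the jig. Bystander. Origin: centre of its underside.
- relay: Loose clear relay, 30 x 26 x 22 mm, beyond the jig. Bystander. Origin: centre of its underside.
Mind the look-alikes: they are no part of the job. There is more than one size of the coupler; the job needs the larger. Of the things that look like the collar, the larger one is meant.

How it is judged (in metres and radians):
On the way:
1. the collar lies flat on the board around the shaft, let go (horizontal distance between collar and shaft_foot below 0.005 m and z of collar in the frame of test_jig below 0.019 m and angle between the z axis of collar and the z axis of test_jig, either way round below 0.1 rad and contact force between collar and the fingers below 0.5 N), for 0.2 s.
At the end, for the whole second after the job is handed in: Collar around the shaft (5 mm), within 4 mm of the board, flat to 0.1 rad, not touched by the fingers. Coupler rim within 8.5 mm of the nipple origin, 4 mm sideways, 0.12 rad; sleeve down over 5 mm, over 4 N on the port; coupler still (0.02 m/s), in the fingers (over 2 N) (all of step 1 and z of coupler in the frame of nipple below 0.0085 m and x of coupler in the frame of nipple between -0.004 and 0.004 m and y of coupler in the frame of nipple between -0.004 and 0.004 m and angle between the z axis of coupler and the z axis of nipple, either way round below 0.12 rad and value of joint spring_sleeve above 0.005 m and contact force between coupler and nipple above 4 N and contact force between coupler and the fingers above 2 N and linear speed of coupler below 0.02 m/s); the arm keeps its last pose, push and grip.
It fails at once if the collar is let drop down the shaft (faster than 0.5 m/s while around it) (horizontal distance between collar and shaft_foot below 0.006 m and z of collar in the frame of test_jig below 0.055 m and linear speed of collar above 0.5 m/s).
It fails at once if one of the bystanders is moved by more than 20 mm (distance of any of solder_spool, flux_jar, screwdriver, heat_sink, air_nozzle, relay from where it was at the start of the episode above 0.02 m).
It also fails if it takes over 64 s, if anything falls off the work surface, if the arm or the gripper's body presses on something with over 40 N, if the wrist force passes 120 N, or if a joint passes its speed limit or range.

## Working session

There is one attempt and no reset: what is moved stays moved. The work goes in short steps, Python scripts to look and compute and a tool call to move; the robot and the scene stay as the last step left them, time stands still between calls to the robot, and variables do not carry over. Pictures are saved under pics/ and viewed, and the job is handed in when it is done.

Besides the shell and the picture viewer there is one more tool, called after "Request:" as name(argument=value, ...), one argument or row to a line, values as JSON. carry_out: Moves the arm, as the interface text tells. Its arguments: {"type":"object","properties":{"moves":{"type":"array","items":{"type":"array","items":{"type":"number"}}},"grip_force":{"type":"number"}},"required":["moves"]}

```bash
ls; mkdir -p pics
python3 - <<'E'
from workcell import env, eyes
import cv2
o=env.get_obs(); print(o, env.grip_depth)
for n in ("scene","side","wrist"):
    print(n,eyes.camera_info(n))
    cv2.imwrite(f"pics/{n}0.png",eyes.get_image(n))
E
```

```text
pics
{'time_s': 0.0, 'q': array([-1.74102905e-01,  2.45756479e-01,  1.55900600e+00, -1.65154578e-05,
        1.33869115e+00, -1.74094814e-01]), 'dq': array([-0.00074745, -0.00043793, -0.00029976, -0.000828  , -0.00034252,
       -0.00093196]), 'joint_efforts': array([ 8.38778797e-04, -4.15839279e+01, -3.14599335e+01,  6.84806099e-02,
        3.33599187e-02, -1.41738678e-04]), 'tcp_pos': array([6.49402765e+02, 1.04496441e-01, 2.04386506e+02]), 'tool_rot': array([-1.73625855,  1.56893528,  2.97612615]), 'ft_force': array([ 0.03645723, -0.3659232 ,  0.17251883]), 'wrist_torque': array([-0.03188708,  0.01181438,  0.02612217]), 'gripper_width': 93.8489977164307} 18.8
scene {'fx': 380.18334121313944, 'fy': 380.18334121313944, 'cx': 324.1326045099245, 'cy': 198.6411193607572, 'distortion': array([-0.01542495,  0.        ,  0.        ,  0.        ,  0.        ]), 'xyz': array([1113.76055923, -450.86115002,  758.99907872]), 'attitude': array([ 0.78032339, -0.00671522,  0.85560827])}
side {'fx': 400.10498521730386, 'fy': 400.10498521730386, 'cx': 319.4436040443618, 'cy': 199.55032115081667, 'distortion': array([-0.00430519,  0.        ,  0.        ,  0.        ,  0.        ]), 'xyz': array([568.79726177, 753.63391286, 696.23506481]), 'attitude': array([ 0.89107783,  0.01324708, -3.1251468 ])}
wrist {'fx': 339.58058669430915, 'fy': 339.58058669430915, 'cx': 314.342148326668, 'cy': 202.1001961450472, 'distortion': array([-0.04733222,  0.        ,  0.        ,  0.        ,  0.        ]), 'tool_from_camera': array([[-1.63046093e-03,  2.63869502e-01, -9.64557011e-01,
        -1.79650754e+02],
       [ 9.99998387e-01,  1.15687801e-03, -1.37388818e-03,
         3.47650307e-01],
       [ 7.53347602e-04, -9.64557695e-01, -2.63870963e-01,
        -7.76729437e+01],
       [ 0.00000000e+00,  0.00000000e+00,  0.00000000e+00,
         1.00000000e+00]])}
```

View pics/scene0.png

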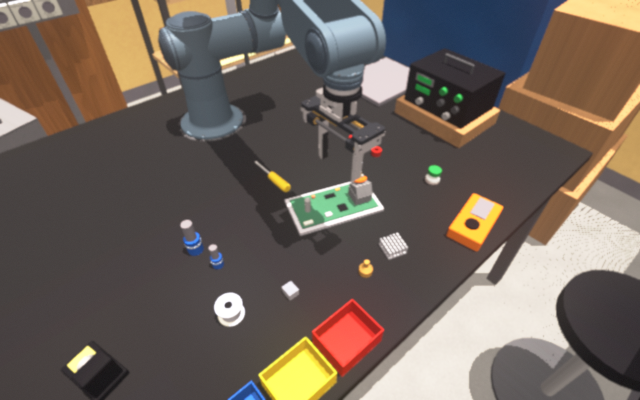

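View pics/side0.png

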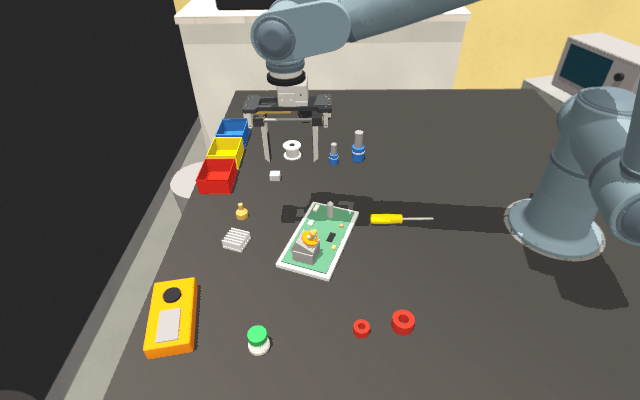

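View pics/wrist0.png

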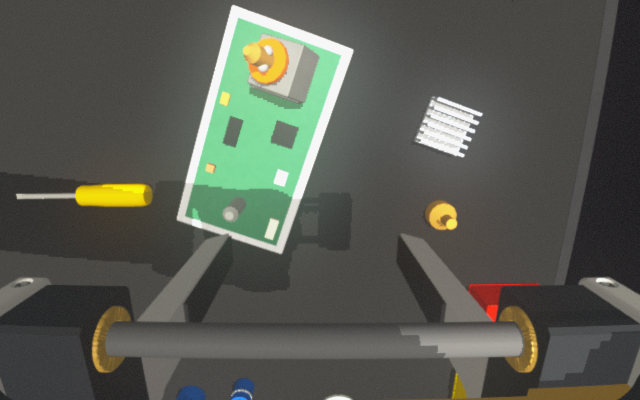

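```bash
cat > h.py <<'E'
import numpy as np, cv2
from scipy.spatial.transform import Rotation as R
from workcell import env, eyes
def rot(a): return R.from_euler('xyz',a).as_matrix()
def T_tool(o):
    T=np.eye(4);T[:3,:3]=rot(o['tool_rot']);T[:3,3]=o['tcp_pos'];return T
def cam(name,o=None):
    c=eyes.camera_info(name)
    if name=='wrist': T=T_tool(o)@np.array(c['tool_from_camera'])
    else:
        T=np.eye(4);T[:3,:3]=rot(c['attitude']);T[:3,3]=c['xyz']
    K=np.array([[c['fx'],0,c['cx']],[0,c['fy'],c['cy']],[0,0,1.]])
    return T,K,np.array(c['distortion'])
def ray(C,uv):
    T,K,d=C
    p=cv2.undistortPoints(np.array(uv,float).reshape(-1,1,2),K,d).reshape(-1,2)
    v=np.c_[p[:,0],-p[:,1],-np.ones(len(p))]@T[:3,:3].T
    return T[:3,3],v/np.linalg.norm(v,axis=1)[:,None]
def onz(C,uv,z):
    o,v=ray(C,uv); return o+v*((z-o[2])/v[:,2])[:,None]
def proj(C,P):
    T,K,d=C
    q=(np.atleast_2d(P)-T[:3,3])@T[:3,:3]
    q=q*[1,-1,-1]
    return cv2.projectPoints(q,np.zeros(3),np.zeros(3),K,d)[0].reshape(-1,2)
def tri(cs,uvs):
    A=np.zeros((3,3));b=np.zeros(3)
    for C,uv in zip(cs,uvs):
        o,v=ray(C,uv);M=np.eye(3)-np.outer(v[0],v[0]);A+=M;b+=M@o
    return np.linalg.solve(A,b)
E
python3 - <<'E'
from h import *
o=env.get_obs(); print(o['time_s']); print(T_tool(o).round(3))
s=cv2.imread('pics/side0.png');c=cv2.imread('pics/scene0.png')
def crop(im,u,v,w,h,k): return cv2.resize(im[v:v+h,u:u+w],None,fx=k,fy=k,interpolation=cv2.INTER_CUBIC)
cv2.imwrite('pics/a.png',crop(s,340,300,100,50,8))
cv2.imwrite('pics/b.png',crop(s,310,120,80,60,8))
cv2.imwrite('pics/c.png',crop(c,165,210,80,70,8))
w=cv2.imread('pics/wrist0.png');cv2.imwrite('pics/d.png',crop(w,160,0,220,270,2))
E
```

```text
0.15
[[-1.00000e-03  1.00000e+00 -0.00000e+00  6.49543e+02]
 [ 0.00000e+00 -0.00000e+00 -1.00000e+00  7.20000e-02]
 [-1.00000e+00 -1.00000e-03 -0.00000e+00  2.04622e+02]
 [ 0.00000e+00  0.00000e+00  0.00000e+00  1.00000e+00]]
```

View pics/a.png

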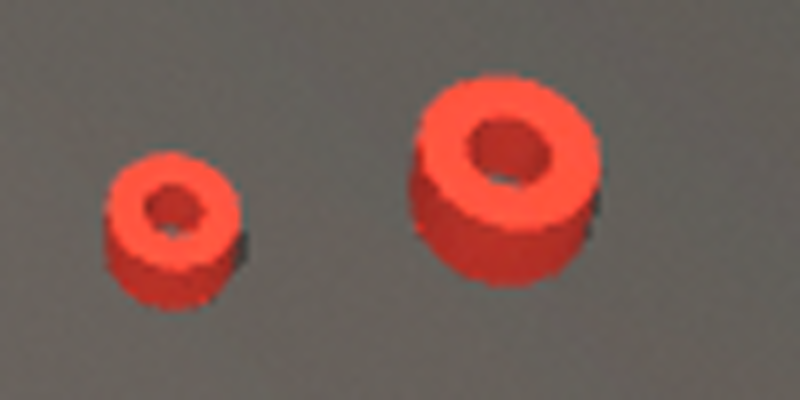

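View pics/b.png

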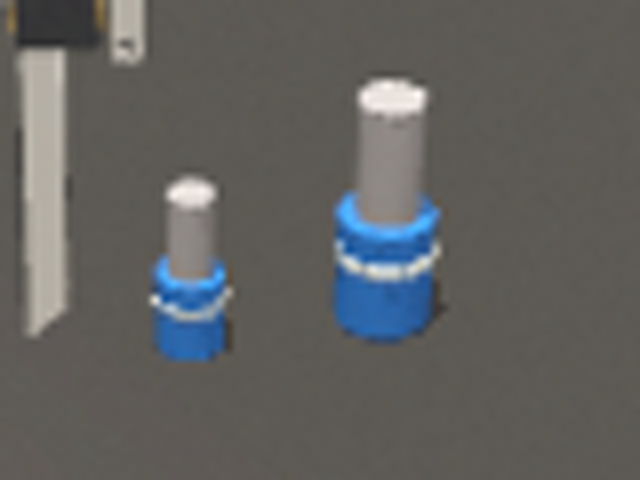

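View pics/c.png

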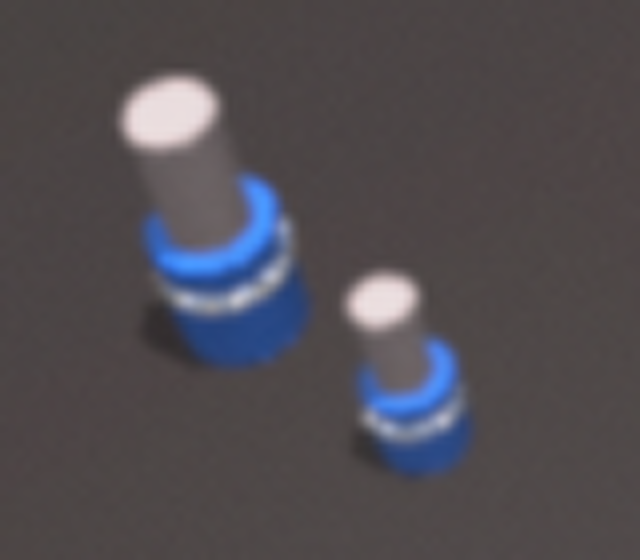

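View pics/d.png

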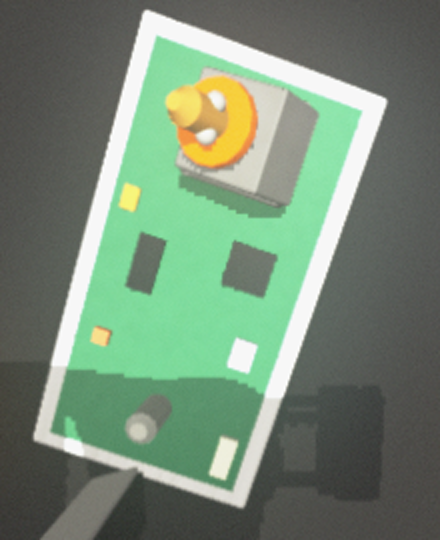

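Run:
```python
from h import *
o=env.get_obs()
S=cam('side');C=cam('scene');W=cam('wrist',o)
p=onz(W,[(233,5),(353,50),(281.5,253.5),(177,220)],12);print(p.round(1))
print([np.linalg.norm(p[i]-p[(i+1)%4]).round(1) for i in range(4)],p.mean(0))
print('shaft',onz(W,[(230.5,214)],60))
print('collar',onz(S,[(402.9,318.5)],26))
print('coupler',onz(S,[(358.6,131.8)],98),onz(C,[(185.7,223.5)],98),tri([S,C],[(358.6,131.8),(185.7,223.5)]))
e=(p[0]+p[1]-p[2]-p[3])/2; e/=np.linalg.norm(e); x=np.array([e[1],-e[0],0]); c=p.mean(0)
print('yaw',np.arctan2(x[1],x[0]));
print('shaft from jig',c-75*e, 'nip', c+75*e)
```

```text
[[569.2 179.9  12. ]
 [689.8 137.1  12. ]
 [611.1 -87.3  12. ]
 [490.5 -45.5  12. ]]
[np.float64(128.0), np.float64(237.8), np.float64(127.7), np.float64(238.7)] [590.12630281  46.03784863  12.        ]
shaft [[566.08283982 -23.22578853  60.        ]]
collar [[423.07222503 292.15865776  26.        ]]
coupler [[ 476.63383129 -309.96825456   98.        ]] [[ 476.53089582 -312.29638584   98.        ]] [ 476.19142926 -312.05298886   97.12801317]
yaw -0.33662818988800597
shaft from jig [565.35332185 -24.75268332  12.        ] nip [614.89928376 116.82838059  12.        ]
```

Request:
carry_out(
  moves=[
    [10, -23, -29, -0.12, 70],
    [20, -50, -64, -0.24, 70],
    [30, -76, -98, -0.36, 70],
    [40, -102, -132, -0.48, 70],
    [48, -128, -166, -0.6, 70],
    [55, -154, -200, -0.72, 70],
    [60, -180, -232, -0.84, 70],
    [65, -203, -262, -0.96, 70],
    [65, -220, -284, -1.08, 70],
    [65, -226.5, -292, -1.2, 70],
    [65, -226.5, -292, -1.234, 70],
    [65, -226.5, -292, -1.234, 70],
  ],
)

```text
time_s: 1.15
tcp_pos: [422.0, 292.8, 139.8]
tool_rot: [-2.822, 1.569, 3.127]
ft_force: [0.6, -0.7, 0.3]
gripper_width: 70.2
```

```bash
cat > look.py <<'E'
import sys
from h import *
n=sys.argv[1]; tag=sys.argv[2]
o=env.get_obs(); im=eyes.get_image(n)
print(o['time_s'],'tcp',o['tcp_pos'].round(1),'rot',o['tool_rot'].round(3),'q',o['q'].round(2),'F',o['ft_force'].round(1),'M',o['wrist_torque'].round(2),'w',round(o['gripper_width'],1))
cv2.imwrite(f'pics/{tag}.png',im); np.save(f'pics/{tag}.npy',T_tool(o))
E
python3 look.py wrist w1
```

```text
1.15 tcp [422.  292.8 139.8] rot [-2.822  1.569  3.127] q [ 0.39 -0.    1.96  0.    1.19 -0.85] F [ 0.6 -0.7  0.3] M [ 0.04 -0.03 -0.04] w 70.2
```

View pics/w1.png

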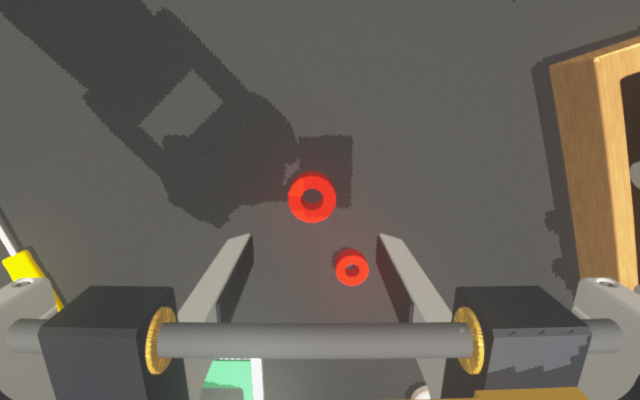

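Run:
```python
from h import *
T=np.load('pics/w1.npy'); c=eyes.camera_info('wrist'); W=cam('wrist',env.get_obs()); W=(T@c['tool_from_camera'],W[1],W[2])
im=cv2.imread('pics/w1.png'); h=im.astype(int)
m=((h[:,:,2]>170)&(h[:,:,1]<70)).astype(np.uint8); m[230:]=0
cs,_=cv2.findContours(m,cv2.RETR_EXTERNAL,cv2.CHAIN_APPROX_NONE);k=max(cs,key=cv2.contourArea);(u,v),r,_=cv2.fitEllipse(k);print(u,v,r)
p=onz(W,[(u,v),(u-r[0]/2,v),(u+r[0]/2,v)],26);print(p.round(1))
t=T[:3,:3].T@(np.array([p[0][0],p[0][1],8])-T[:3,3]);print('tool shift',t.round(1))
print(T[:3,:3].round(3)); print('small',onz(W,[(352,265)],18).round(1))
```

```text
311.8979797363281 196.1730194091797 (41.2810173034668, 48.37882614135742)
[[420.1 292.3  26. ]
 [414.  274.9  26. ]
 [426.1 309.7  26. ]]
tool shift [131.8  -1.   -1.4]
[[-0.002  0.328  0.945]
 [ 0.     0.945 -0.328]
 [-1.    -0.001 -0.002]]
small [[499.9 305.6  18. ]]
```

Run:
```python
import cv2
im=cv2.imread('pics/w1.png')
cv2.imwrite('pics/w1z.png',cv2.resize(im[160:240,270:370],None,fx=8,fy=8,interpolation=cv2.INTER_NEAREST)[:600])
```

```text
(no output)
```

View pics/w1z.png

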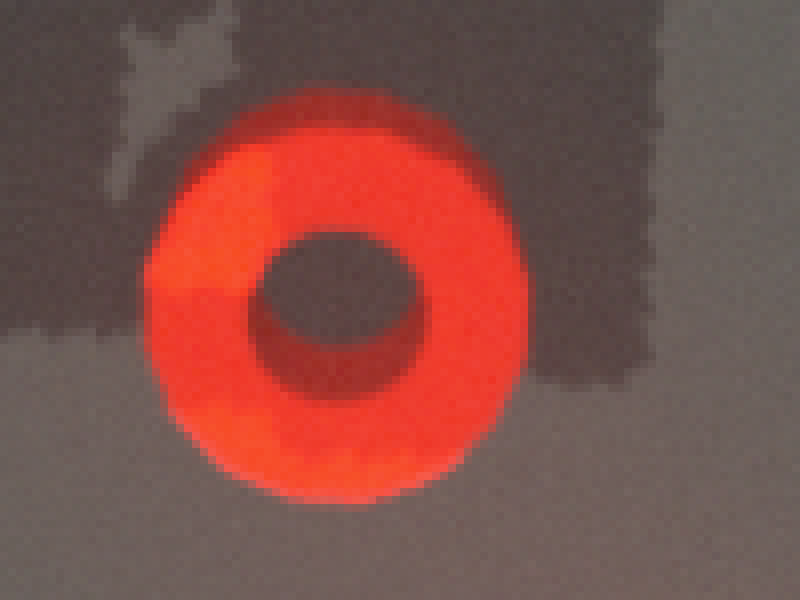

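Request:
carry_out(
  moves=[
    [40, -1, 1.3, 0, 64],
    [80, -1, 1.3, 0, 64],
    [110, -1, 1.3, 0, 64],
    [128, -1, 1.3, 0, 64],
    [131.8, -1, 1.3, 0, 64],
    [131.8, -1, 1.3, 0, 64],
    [131.8, -1, 1.3, 0, 36],
    [131.8, -1, 1.3, 0, 36],
    [131.8, -1, 1.3, 0, 36],
    [131.8, -1, 1.3, 0, 36],
    [131.8, -1, 1.3, 0, 36],
    [131.8, -1, 1.3, 0, 36],
  ],
  grip_force=30,
)

```text
time_s: 2.2
tcp_pos: [424.5, 291.3, 9.7]
tool_rot: [0.841, 1.57, 0.504]
ft_force: [-0.7, -1.8, 5.6]
gripper_width: 43.6
```

Request:
carry_out(
  moves=[
    [0, 0, 0, 0, 36],
    [-15, 0, 0, 0, 36],
    [-40, 0, 0, 0, 36],
    [-70, 0, 0, 0, 36],
    [-100, 0, 0, 0, 36],
    [-125, 0, 0, 0, 36],
    [-140, 0, 0, 0, 36],
    [-140, 0, 0, 0, 36],
    [-140, 0, 0, 0, 36],
  ],
)

```text
time_s: 2.95
tcp_pos: [424.3, 291.3, 149.7]
tool_rot: [0.864, 1.569, 0.528]
ft_force: [-0.2, -0.1, -2.0]
gripper_width: 43.9
```

```bash
python3 look.py wrist w2
python3 - <<'E'
from h import *
T=np.load('pics/w2.npy');print(T.round(3));print((T[:3,:3].T@(np.array([565.7,-24,0])-T[:3,3])).round(1))
im=cv2.imread('pics/w2.png')
cv2.imwrite('pics/w2z.png',cv2.resize(im[200:400,220:420],None,fx=3,fy=3,interpolation=cv2.INTER_NEAREST)[:600])
E
```

```text
2.95 tcp [424.3 291.3 149.7] rot [0.864 1.569 0.528] q [ 0.38 -0.02  1.95  0.    1.21 -0.85] F [-0.2 -0.1 -2. ] M [ 0.01 -0.09 -0.05] w 43.9
[[ 2.00000e-03  3.30000e-01  9.44000e-01  4.24343e+02]
 [ 1.00000e-03  9.44000e-01 -3.30000e-01  2.91290e+02]
 [-1.00000e+00  1.00000e-03  1.00000e-03  1.49718e+02]
 [ 0.00000e+00  0.00000e+00  0.00000e+00  1.00000e+00]]
[ 149.6 -251.1  237.4]
```

View pics/w2z.png

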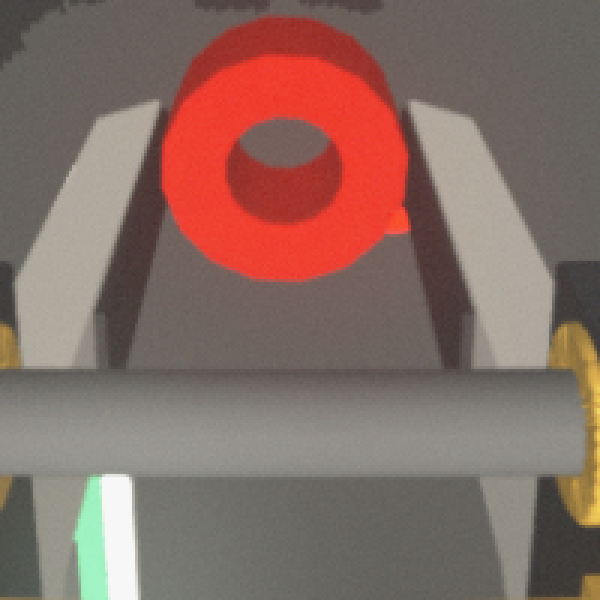

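Run:
```python
from h import *
c=eyes.camera_info('wrist'); _,K,d=cam('wrist',env.get_obs()); C=(np.array(c['tool_from_camera']),K,d)
for uv in [(315,257),(314.8,256.3)]:
  o,v=ray(C,[uv]); v=v[0]; print(o+v*((-16.5-o[0])/v[0]))
```

```text
[-16.5          1.43218068  -2.04581345]
[-16.5          1.32790135  -2.44336914]
```

Request:
carry_out(
  moves=[
    [0, -20, 18, 0, 36],
    [0, -45, 42, 0, 36],
    [0, -72, 68, 0, 36],
    [0, -99, 94, 0, 36],
    [0, -126, 120, 0, 36],
    [0, -153, 146, 0, 36],
    [0, -180, 172, 0, 36],
    [10, -205, 196, 0, 36],
    [20, -228, 218, 0, 36],
    [30, -243, 232, 0, 36],
    [40, -251, 239.4, 0, 36],
    [40, -251, 239.4, 0, 36],
  ],
)

```text
time_s: 4.0
tcp_pos: [564.4, -26.1, 104.0]
tool_rot: [-2.994, 1.563, 2.95]
ft_force: [-0.9, 0.8, -3.6]
gripper_width: 43.8
```

Request:
carry_out(
  moves=[
    [0, 0, 0, 0, 36],
    [0, 0, 0, 0, 36],
  ],
)

```text
time_s: 4.17
tcp_pos: [562.9, -24.8, 102.6]
tool_rot: [-3.035, 1.56, 2.91]
ft_force: [-0.1, 0.1, -2.4]
gripper_width: 43.5
```

```bash
python3 look.py wrist w3; python3 look.py side s3; python3 look.py scene c3
python3 - <<'E'
from h import *
im=cv2.imread('pics/s3.png'); cv2.imwrite('pics/s3z.png',cv2.resize(im[140:290,240:400],None,fx=4,fy=4,interpolation=cv2.INTER_CUBIC))
im=cv2.imread('pics/c3.png'); cv2.imwrite('pics/c3z.png',cv2.resize(im[120:250,240:400],None,fx=4,fy=4,interpolation=cv2.INTER_CUBIC))
E
```

```text
4.1667 tcp [562.9 -24.8 102.6] rot [-3.035  1.56   2.91 ] q [-0.25  0.17  1.85 -0.    1.14 -1.48] F [-0.1  0.1 -2.4] M [ 0.07 -0.04  0.05] w 43.5
4.2167 tcp [563.5 -24.7 103.4] rot [-3.036  1.561  2.909] q [-0.24  0.17  1.85 -0.    1.14 -1.48] F [-0.  -0.2 -2.8] M [ 0.05 -0.05  0.02] w 43.9
4.2667 tcp [563.9 -24.8 104. ] rot [-3.024  1.562  2.922] q [-0.24  0.17  1.85 -0.    1.14 -1.48] F [-0.2 -0.5 -2. ] M [ 0.09 -0.06 -0.03] w 43.7
```

View pics/w3.png

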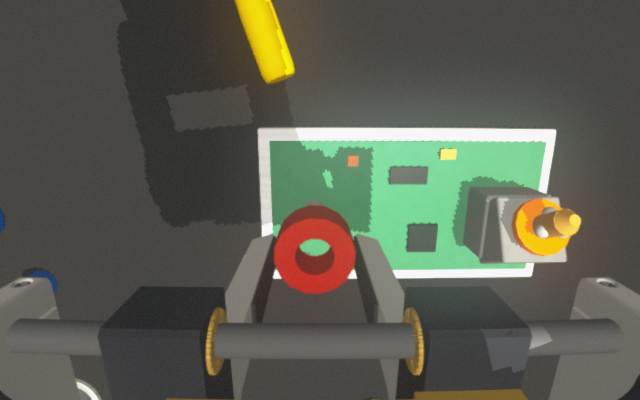

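View pics/s3z.png

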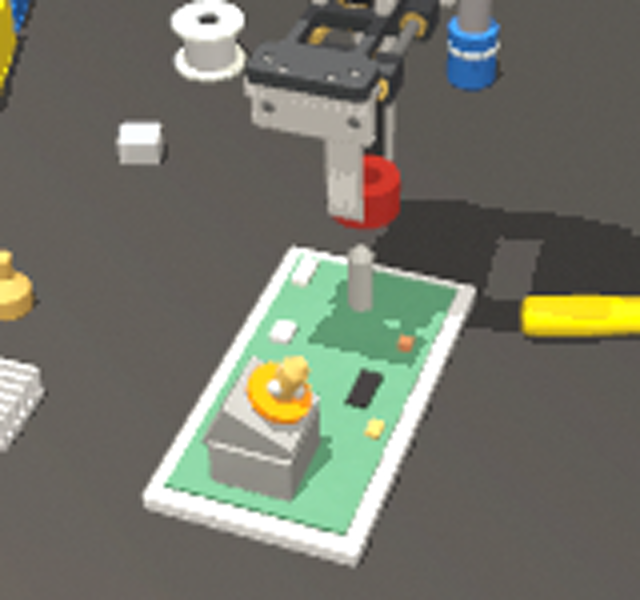

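View pics/c3z.png

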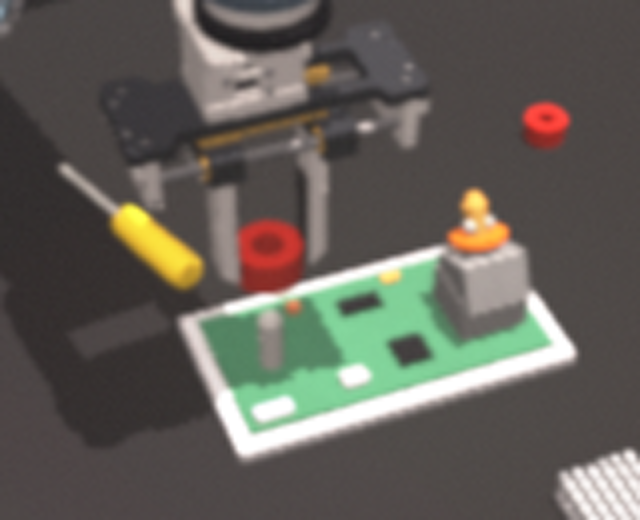

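Run:
```python
from h import *
S=cam('side');C=cam('scene')
a=(330.1-.4,140+250/4-.4);b=(240+269/4-.4,120+316/4-.4)
print(tri([S,C],[a,b]),onz(S,[a],60),onz(C,[b],60))
# collar top hole centre in scene & side
b2=(240+268/4-.4,120+244/4-.4); print('collar top scene',onz(C,[b2],103.5+16.5))
a2=(240+374/4-.4,140+175/4-.4); print(onz(S,[a2],120))
o,c=env.get_obs(),eyes.camera_info('wrist'); T=np.load('pics/w3.npy'); W=(T@c['tool_from_camera'],*cam('wrist',o)[1:])
p=onz(W,[(259,130),(554,129),(533.5,277)],12);print(p.round(1)); print(np.linalg.norm(p[1]-p[0]),np.linalg.norm(p[1]-p[2]))
im=cv2.imread('pics/c3.png'); cv2.imwrite('pics/c3y.png',cv2.resize(im[165:225,285:335],None,fx=10,fy=10,interpolation=cv2.INTER_CUBIC))
im=cv2.imread('pics/s3.png'); cv2.imwrite('pics/s3y.png',cv2.resize(im[175:225,305:355],None,fx=10,fy=10,interpolation=cv2.INTER_CUBIC))
```

```text
[563.97459917 -26.10348489  57.90069818] [[564.26675562 -23.24489328  60.        ]] [[565.23163862 -27.40465603  60.        ]]
collar top scene [[563.16489766 -24.54484377 120.        ]]
[[556.2520318  -21.31546583 120.        ]]
[[490.5 -44.2  12. ]
 [566.8 178.5  12. ]
 [691.  139.7  12. ]]
235.46970908823442 130.17181949210286
```

View pics/c3y.png

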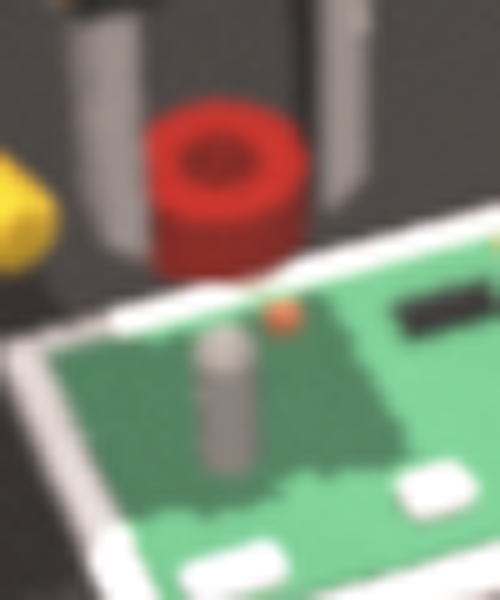

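View pics/s3y.png

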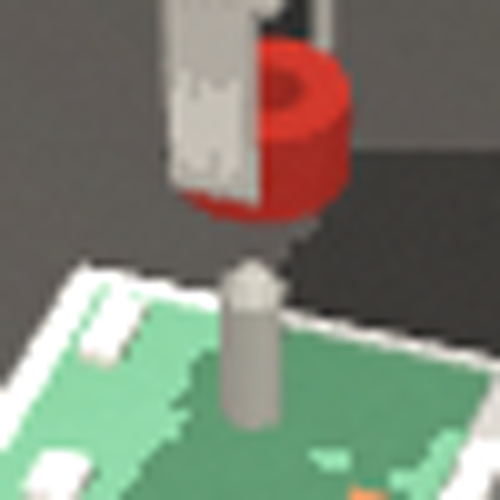

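Run:
```python
from h import *
S=cam('side');C=cam('scene')
a=(329.75,201.9);b=(307.25,198.25)
print('shaft',tri([S,C],[a,b]),onz(S,[a],60),onz(C,[b],60))
ca=(305+26.7-.45,175+9-.45); cb=(307.15,180.45)
print('collar',tri([S,C],[ca,cb]),onz(S,[ca],120),onz(C,[cb],120))
o=env.get_obs();T=T_tool(o);print(T.round(3),o['tcp_pos'])
```

```text
shaft [564.13921176 -25.22118768  59.02463315] [[564.13851143 -24.03734505  60.        ]] [[564.91609981 -25.81347161  60.        ]]
collar [561.29020633 -22.05749629 118.32142008] [[560.7149048  -20.51464106 120.        ]] [[563.62563077 -23.16140254 120.        ]]
[[-7.00000e-03  3.31000e-01  9.44000e-01  5.64253e+02]
 [ 2.00000e-03  9.44000e-01 -3.31000e-01 -2.49540e+01]
 [-1.00000e+00 -1.00000e-03 -7.00000e-03  1.04395e+02]
 [ 0.00000e+00  0.00000e+00  0.00000e+00  1.00000e+00]] [564.25295323 -24.95417304 104.39525429]
```

Request:
carry_out(
  moves=[
    [7, -0.3, 1.5, 0, 36],
    [15, -0.5, 2.8, 0, 36],
    [22, -0.5, 2.8, 0, 36],
    [28, -0.5, 2.8, 0, 36],
    [31, -0.5, 2.8, 0, 36],
    [31, -0.5, 2.8, 0, 36],
    [31, -0.5, 2.8, 0, 36],
  ],
)

```text
time_s: 4.9
tcp_pos: [566.3, -26.3, 73.1]
tool_rot: [-3.019, 1.563, 2.927]
ft_force: [0.6, -0.3, -2.1]
gripper_width: 43.8
```

```bash
python3 look.py wrist w4; python3 look.py side s4; python3 look.py scene c4
python3 - <<'E'
from h import *
a=cv2.imread('pics/s4.png'); b=cv2.imread('pics/c4.png');
f=lambda im:cv2.resize(im,None,fx=7,fy=7,interpolation=cv2.INTER_CUBIC)
cv2.imwrite('pics/sc4.png',np.hstack([f(a[175:230,303:358]),f(b[170:225,280:335])]))
w=cv2.imread('pics/w4.png');cv2.imwrite('pics/w4z.png',cv2.resize(w[180:320,220:420],None,fx=4,fy=4,interpolation=cv2.INTER_CUBIC))
E
```

```text
4.9 tcp [566.3 -26.3  73.1] rot [-3.019  1.563  2.927] q [-0.25  0.22  1.85 -0.    1.08 -1.48] F [ 0.6 -0.3 -2.1] M [ 0.08 -0.1   0.04] w 43.8
4.95 tcp [566.6 -26.4  73.4] rot [-3.015  1.564  2.931] q [-0.25  0.22  1.85 -0.    1.08 -1.48] F [ 0.5 -0.1 -2.7] M [ 0.07 -0.02  0.  ] w 43.7
5.0 tcp [566.8 -26.4  73.7] rot [-3.016  1.564  2.93 ] q [-0.25  0.22  1.85 -0.    1.08 -1.48] F [-0.7 -1.  -2.2] M [ 0.08 -0.08 -0.01] w 43.4
```

View pics/sc4.png

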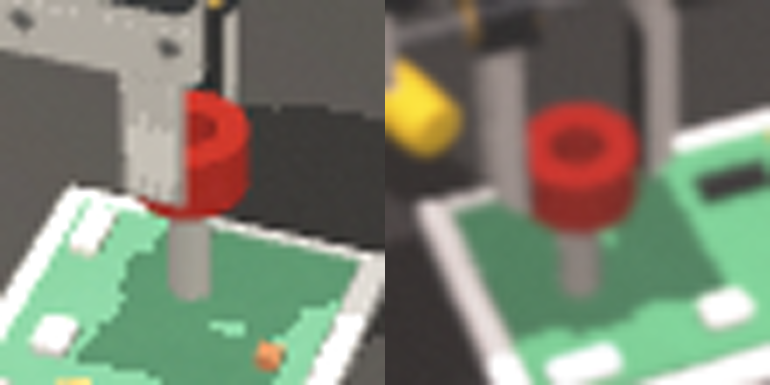

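View pics/w4z.png

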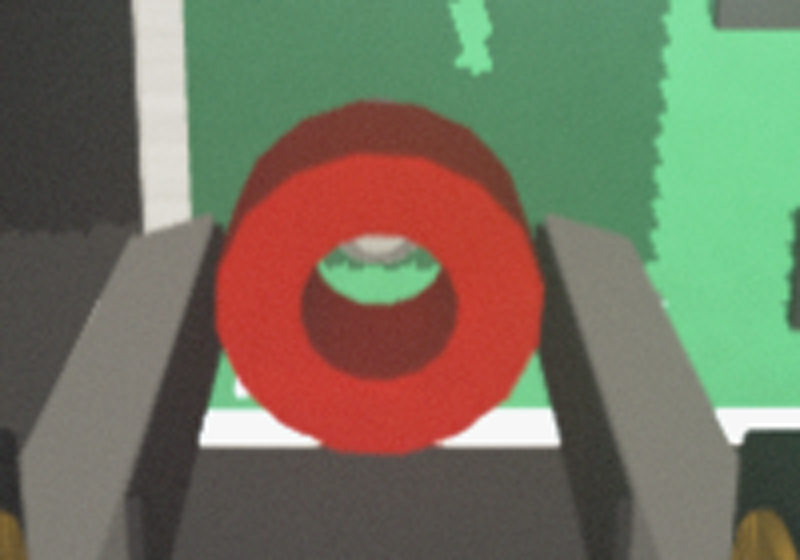

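Run:
```python
from h import *
c=eyes.camera_info('wrist'); _,K,d=cam('wrist',env.get_obs()); C=(np.array(c['tool_from_camera']),K,d)
def at(uv,x):
  o,v=ray(C,[uv]); v=v[0]; return (o+v*((x-o[0])/v[0])).round(2)
f=lambda u,v:(220+u/4-.4,180+v/4-.4)
print('bore top',at(f(379,307),-16.5)); print('collar outer',at(f(380,304),-16.5))
print('bore bottom lower edge',at(f(378,305),9.5))
print('shaft disc ctr',at(f(378,225),13.4),'disc low edge',at(f(378,252),13.4),'taper low edge',at(f(378,264),18))
print('old estimate outer w2')
```

```text
bore top [-16.5    1.09  -2.42]
collar outer [-16.5    1.22  -2.84]
bore bottom lower edge [9.5  0.94 9.08]
shaft disc ctr [13.4   0.95 -2.33] disc low edge [13.4   0.95  2.07] taper low edge [18.    0.94  5.96]
old estimate outer w2
```

Request:
carry_out(
  moves=[
    [4, 0, -0.3, 0, 36],
    [8, 0, -0.3, 0, 36],
    [12, 0, -0.3, 0, 36],
    [16, 0, -0.3, 0, 36],
    [20, 0, -0.3, 0, 36],
    [24, 0, -0.3, 0, 36],
    [28, 0, -0.3, 0, 36],
    [32, 0, -0.3, 0, 36],
    [36, 0, -0.3, 0, 36],
    [40, 0, -0.3, 0, 36],
    [42, 0, -0.3, 0, 36],
    [42, 0, -0.3, 0, 36],
  ],
)

```text
time_s: 6.05
tcp_pos: [565.9, -26.2, 31.1]
tool_rot: [-3.014, 1.563, 2.932]
ft_force: [0.3, 0.5, -2.7]
gripper_width: 43.5
```

No side load; continue gently to contact.

Request:
carry_out(
  moves=[
    [1.5, 0, 0, 0, 36],
    [3, 0, 0, 0, 36],
    [4.5, 0, 0, 0, 36],
    [5.5, 0, 0, 0, 36],
    [6, 0, 0, 0, 36],
    [6, 0, 0, 0, 36],
  ],
)

```text
time_s: 6.55
tcp_pos: [565.7, -26.1, 25.0]
tool_rot: [-3.017, 1.563, 2.928]
ft_force: [0.2, 0.4, -2.1]
gripper_width: 43.8
```

Request:
carry_out(
  moves=[
    [0.7, 0, 0, 0, 36],
    [1.4, 0, 0, 0, 36],
    [2, 0, 0, 0, 36],
    [2, 0, 0, 0, 36],
  ],
)

```text
time_s: 6.88
tcp_pos: [565.9, -26.2, 24.6]
tool_rot: [-2.996, 1.562, 2.95]
ft_force: [-5.8, 1.1, 10.1]
gripper_width: 43.5
```

Request:
carry_out(
  moves=[
    [-0.4, 0, 0, 0, 46],
    [-0.4, 0, 0, 0, 52],
    [-0.4, 0, 0, 0, 60],
    [-0.4, 0, 0, 0, 64],
    [-0.4, 0, 0, 0, 64],
    [-15, 0, 0, 0, 64],
    [-40, 0, 0, 0, 64],
    [-75, 0, 0, 0, 64],
    [-110, 0, 0, 0, 64],
    [-125, 0, 0, 0, 64],
    [-125, 0, 0, 0, 64],
    [-125, 0, 0, 0, 64],
  ],
)

```text
time_s: 7.88
tcp_pos: [567.2, -26.5, 149.9]
tool_rot: [-2.988, 1.563, 2.958]
ft_force: [-0.1, 0.7, -1.2]
gripper_width: 64.6
```

```bash
python3 look.py wrist w5; python3 look.py side s5; python3 look.py scene c5
python3 - <<'E'
from h import *
a=cv2.imread('pics/s5.png'); b=cv2.imread('pics/c5.png');
f=lambda im:cv2.resize(im,None,fx=4,fy=4,interpolation=cv2.INTER_CUBIC)
cv2.imwrite('pics/sc5.png',np.hstack([f(a[180:290,265:365]),f(b[160:270,270:370])]))
E
```

```text
7.8833 tcp [567.2 -26.5 149.9] rot [-2.988  1.563  2.958] q [-0.25  0.12  1.81 -0.    1.22 -1.48] F [-0.1  0.7 -1.2] M [ 0.04 -0.06 -0.01] w 64.6
7.9333 tcp [566.2 -26.2 148.2] rot [-3.007  1.56   2.938] q [-0.25  0.12  1.81 -0.    1.22 -1.48] F [ 0.2 -0.5 -0.5] M [ 0.08 -0.02 -0.01] w 64.1
7.9833 tcp [565.6 -26.1 147.4] rot [-3.012  1.558  2.933] q [-0.25  0.12  1.81 -0.    1.22 -1.48] F [0.6 0.2 0.6] M [ 0.11 -0.07 -0.  ] w 64.1
```

View pics/sc5.png

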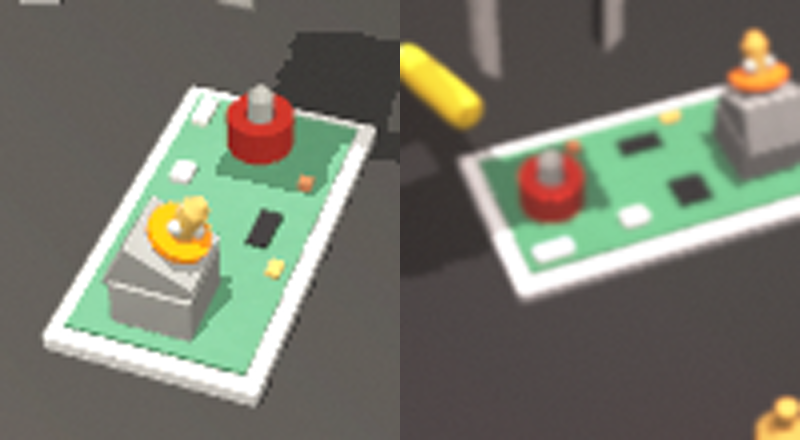

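View pics/w5.png

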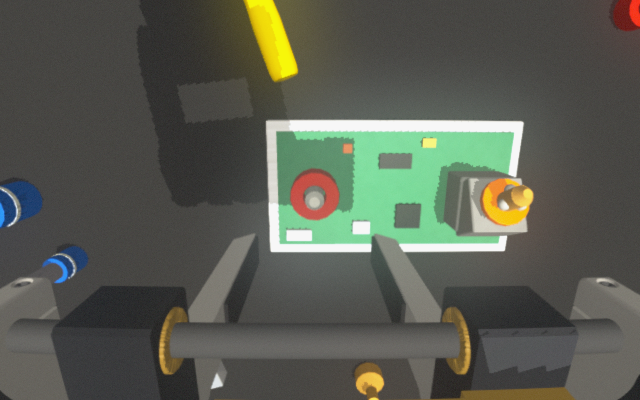

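Run:
```python
from h import *
S=cam('side');C=cam('scene'); c=eyes.camera_info('wrist')
def Wc(t): return (np.load(f'pics/{t}.npy')@c['tool_from_camera'],*cam('wrist',env.get_obs())[1:])
W0,W5=None,Wc('w5')
o=env.get_obs()
yaw=-0.337; ex=np.array([np.cos(yaw),np.sin(yaw),0]);ey=np.array([-ex[1],ex[0],0]);ez=np.array([0,0,1.])
sh=np.array([565,-25.2,0]); org=sh+150*ey+66*ez; ax=-np.sin(.45)*ex+np.cos(.45)*ez
print('org',org,'tip',org+40*ax)
for n,CC,t in(('side',S,'s5'),('scene',C,'c5'),('wrist',W5,'w5')):
    im=cv2.imread(f'pics/{t}.png')
    pts=[org+k*ax for k in (0,12,19,40)]+[sh+60*ez]
    for sx,sy in((-23,-23),(23,-23),(23,23),(-23,23)): pts.append(sh+150*ey+15*ez+sx*ex+sy*ey)
    for sx,sy in((-65,-45),(65,-45),(65,195),(-65,195)): pts.append(sh+12*ez+sx*ex+sy*ey)
    p=proj(CC,np.array(pts)); 
    u0,v0=(p[:4].mean(0)-[40,40]).astype(int) 
    k=7; z=cv2.resize(im[v0:v0+80,u0:u0+80],None,fx=k,fy=k,interpolation=cv2.INTER_CUBIC)
    for i,q in enumerate(p): cv2.drawMarker(z,tuple(int(x) for x in ((q-[u0,v0]+.5)*k)),(255,0,255) if i<4 else (255,0,0),cv2.MARKER_CROSS,12,1)
    cv2.imwrite(f'pics/n_{n}.png',z); print(n,u0,v0,p[[0,3,4]].round(1).tolist())
```

```text
org [614.59859975 116.36263244  66.        ] tip [598.17863548 122.11561415 102.01788409]
side 270 195 [[307.4, 239.7], [314.3, 229.7], [329.4, 201.6]]
scene 319 135 [[360.0, 182.2], [358.2, 168.0], [307.5, 198.2]]
wrist 469 160 [[497.1, 204.6], [526.5, 194.3], [313.6, 202.9]]
```

View pics/n_side.png

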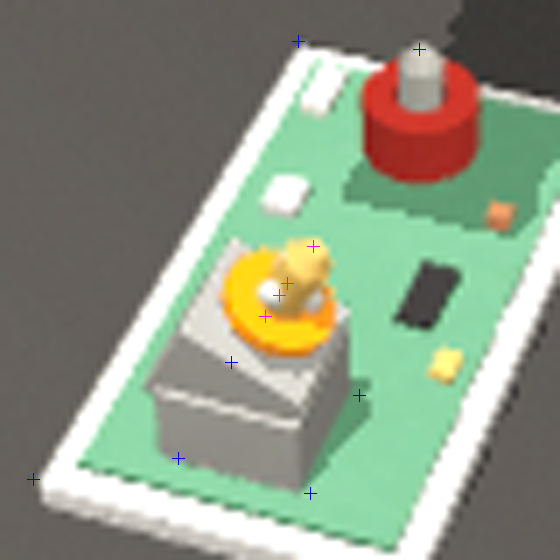

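View pics/n_scene.png

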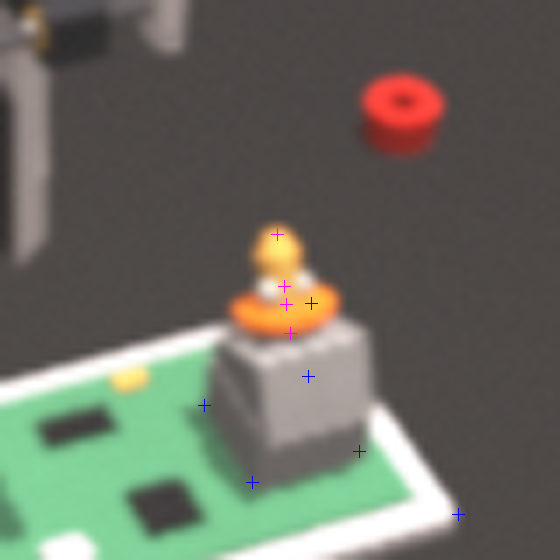

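View pics/n_wrist.png

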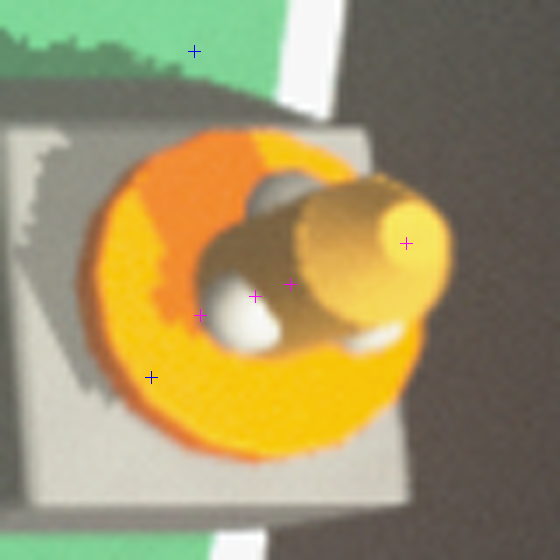

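Request:
carry_out(
  moves=[
    [-5, -20, 1, 0, 64],
    [-15, -50, 2, 0, 64],
    [-25, -85, 3, 0, 64],
    [-32, -120, 5, 0, 64],
    [-32, -155, 6, 0, 64],
    [-32, -190, 7, 0, 64],
    [-32, -225, 8, 0, 64],
    [-32, -255, 9, 0, 64],
    [-32, -280, 10, 0, 64],
    [-32, -295, 10, 0, 64],
    [-32, -298.6, 10, 0, 64],
    [-32, -298.6, 10, 0, 64],
  ],
)

```text
time_s: 9.03
tcp_pos: [475.9, -311.1, 178.3]
tool_rot: [-3.114, 1.556, 2.83]
ft_force: [0.6, 1.0, 0.6]
gripper_width: 64.0
```

Request:
carry_out(
  moves=[
    [0, 0, 0, 0, 64],
    [0, 0, 0, 0, 64],
  ],
)

```text
time_s: 9.2
tcp_pos: [476.1, -309.6, 177.6]
tool_rot: [3.116, 1.555, 2.779]
ft_force: [0.1, 0.8, 0.2]
gripper_width: 63.9
```

```bash
python3 look.py wrist w6
python3 - <<'E'
from h import *
S=cam('side');C=cam('scene'); c=eyes.camera_info('wrist')
W=(np.load('pics/w5.npy')@c['tool_from_camera'],*cam('wrist',env.get_obs())[1:])
print(tri([S,C,W],[(270+312/7-.5, 195+251/7-.5),(319+277/7-.5,135+235/7-.5),(469+413/7-.5,160+233/7-.5)]))
E
```

```text
9.2 tcp [ 476.1 -309.6  177.6] rot [3.116 1.555 2.779] q [-0.77  0.09  1.78 -0.01  1.28 -2.  ] F [0.1 0.8 0.2] M [ 0.03 -0.07 -0.06] w 63.9
[597.9218715  123.0813868  101.05198176]
```

View pics/w6.png

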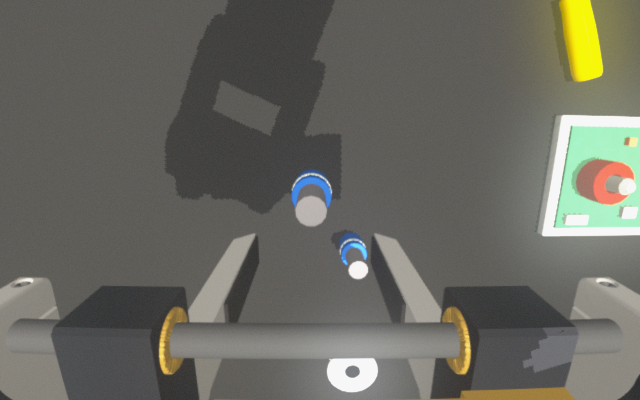

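Run:
```python
from h import *
T=np.load('pics/w6.npy'); c=eyes.camera_info('wrist'); W=(T@c['tool_from_camera'],*cam('wrist',env.get_obs())[1:])
im=cv2.imread('pics/w6.png'); cv2.imwrite('pics/w6z.png',cv2.resize(im[160:300,270:400],None,fx=4,fy=4,interpolation=cv2.INTER_CUBIC))
p=onz(W,[(311.3,210)],98)[0]; print(p); print('tool', (T[:3,:3].T@(p-T[:3,3])).round(1))
p[2]=57; print((T[:3,:3].T@(p-T[:3,3])).round(1)); print(T.round(3))
p=onz(W,[(358,270)],66)[0];print('small',p,(T[:3,:3].T@(p-T[:3,3])).round(1))
```

```text
[ 475.59808798 -310.75864244   98.        ]
tool [79.6 -1.3  1.2]
[120.6  -1.3   1.8]
[[-1.50000e-02  3.31000e-01  9.44000e-01  4.76116e+02]
 [ 6.00000e-03  9.44000e-01 -3.31000e-01 -3.09586e+02]
 [-1.00000e+00  0.00000e+00 -1.60000e-02  1.77591e+02]
 [ 0.00000e+00  0.00000e+00  0.00000e+00  1.00000e+00]]
small [ 553.9032894  -292.17081551   66.        ] [110.5  42.1  69.4]
```

View pics/w6z.png

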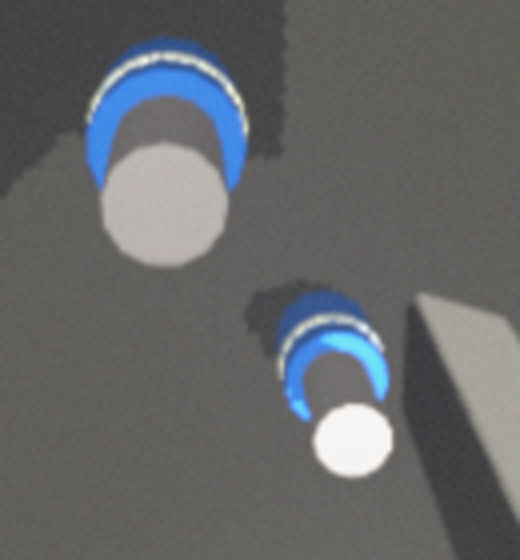

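Request:
carry_out(
  moves=[
    [30, -1.3, 2.3, 0, 60],
    [60, -1.3, 2.3, 0, 60],
    [90, -1.3, 2.3, 0, 60],
    [110, -1.3, 2.3, 0, 60],
    [118, -1.3, 2.3, 0, 60],
    [120, -1.3, 2.3, 0, 60],
    [120, -1.3, 2.3, 0, 60],
    [120, -1.3, 2.3, 0, 18],
    [120, -1.3, 2.3, 0, 18],
    [120, -1.3, 2.3, 0, 18],
    [120, -1.3, 2.3, 0, 18],
    [120, -1.3, 2.3, 0, 18],
  ],
  grip_force=10,
)

```text
time_s: 10.25
tcp_pos: [476.5, -311.3, 58.5]
tool_rot: [-3.119, 1.556, 2.827]
ft_force: [-0.1, 0.5, 0.8]
gripper_width: 29.8
```

Request:
carry_out(
  moves=[
    [0, 0, 0, 0, 18],
    [0, 0, 0, 0, 18],
    [0, 0, 0, 0, 18],
  ],
)

```text
time_s: 10.5
tcp_pos: [476.5, -311.4, 58.5]
tool_rot: [-3.119, 1.556, 2.827]
ft_force: [-0.2, 0.5, 0.3]
gripper_width: 25.6
```

```bash
python3 look.py wrist w7; python3 look.py side s7;  python3 - <<'E'
from h import *
a=cv2.imread('pics/s7.png'); b=cv2.imread('pics/w7.png');
cv2.imwrite('pics/sw7.png',np.hstack([cv2.resize(a[80:180,310:410],None,fx=4,fy=4,interpolation=cv2.INTER_CUBIC),b[:,180:460]]))
E
```

```text
10.5 tcp [ 476.5 -311.4   58.5] rot [-3.119  1.556  2.827] q [-0.77  0.25  1.85 -0.01  1.06 -2.  ] F [-0.2  0.5  0.3] M [ 0.08 -0.01  0.03] w 25.6
10.55 tcp [ 476.5 -311.4   58.5] rot [-3.117  1.556  2.829] q [-0.77  0.25  1.85 -0.01  1.06 -2.  ] F [-0.2  0.4 -0.5] M [ 0.08 -0.01 -0.02] w 25.7
```

View pics/sw7.png

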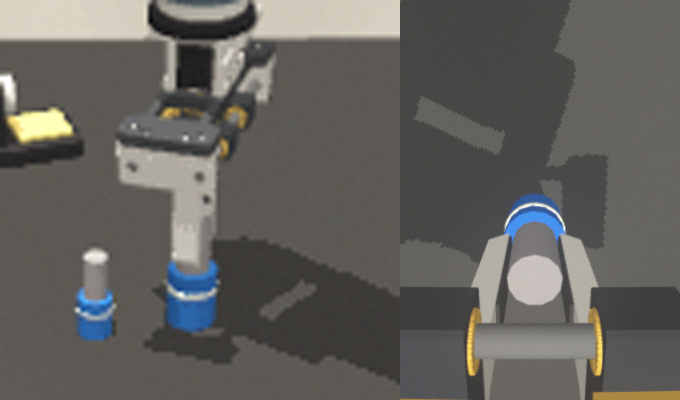

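Request:
carry_out(
  moves=[
    [1, 0, 0, 0, 18],
    [1.8, 0, 0, 0, 18],
    [0.9, 0, -4, 0, 18],
    [0.3, 0, -8, 0, 18],
    [-0.2, 0, -12, 0, 18],
    [-0.4, 0, -16, 0, 18],
    [-0.4, 0, -20, 0, 18],
    [-0.2, 0, -24, 0, 18],
    [0.2, 0, -28, 0, 18],
    [0.8, 0, -32, 0, 18],
    [1.4, 0, -36, 0, 18],
    [1.8, 0, -38, 0, 18],
  ],
)

```text
time_s: 11.6
tcp_pos: [441.3, -299.5, 58.4]
tool_rot: [-3.027, 1.559, 2.919]
ft_force: [3.1, 0.2, 4.6]
gripper_width: 26.0
```

```bash
python3 look.py wrist w8; python3 look.py side s8;  python3 - <<'E'
from h import *
a=cv2.imread('pics/s8.png'); b=cv2.imread('pics/w8.png');
cv2.imwrite('pics/sw8.png',np.hstack([cv2.resize(a[80:180,310:410],None,fx=4,fy=4,interpolation=cv2.INTER_CUBIC),b[:,180:460]]))
E
```

```text
11.6 tcp [ 441.3 -299.5   58.4] rot [-3.027  1.559  2.919] q [-0.81  0.17  1.94 -0.01  1.04 -2.04] F [3.1 0.2 4.6] M [ 0.03 -0.75  0.03] w 26.0
11.65 tcp [ 441.2 -299.6   58.4] rot [-3.022  1.559  2.923] q [-0.81  0.17  1.94 -0.01  1.04 -2.04] F [2.8 0.5 1.6] M [-0.04 -0.53  0.02] w 25.7
```

View pics/sw8.png

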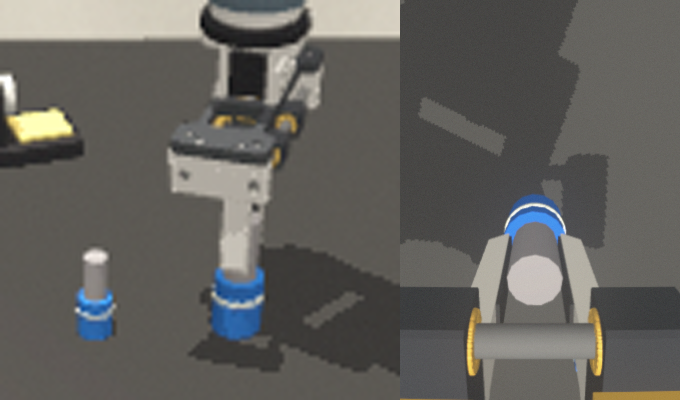

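Run:
```python
from h import *
c=eyes.camera_info('wrist'); _,K,d=cam('wrist',env.get_obs()); C=(np.array(c['tool_from_camera']),K,d)
def at(uv,x):
  o,v=ray(C,[uv]); v=v[0]; return (o+v*((x-o[0])/v[0])).round(2)
im=cv2.imread('pics/w8.png'); cv2.imwrite('pics/w8z.png',cv2.resize(im[180:320,260:370],None,fx=4,fy=4,interpolation=cv2.INTER_CUBIC))
print(at((314.5,280),-39.5), at((314.5,280),-45))
print('tip pred px of TCP-axis pts', proj(C,[[-39.5,0,0],[-39.5,0,13],[-39.5,0,-13]]).round(1).tolist())
T=T_tool(env.get_obs()); print(T.round(3)); print((T[:3,:3].T@(np.array([600.5,121.7,168.5])-T[:3,3])).round(1))
```

```text
[-39.5    1.16  -1.1 ] [-45.     1.15  -4.06]
tip pred px of TCP-axis pts [[312.0, 282.1], [312.1, 306.9], [311.9, 256.1]]
[[-1.20000e-02  3.31000e-01  9.44000e-01  4.41332e+02]
 [ 3.00000e-03  9.44000e-01 -3.31000e-01 -2.99535e+02]
 [-1.00000e+00 -1.00000e-03 -1.20000e-02  5.84150e+01]
 [ 0.00000e+00  0.00000e+00  0.00000e+00  1.00000e+00]]
[-110.8  450.     9.4]
```

View pics/w8z.png

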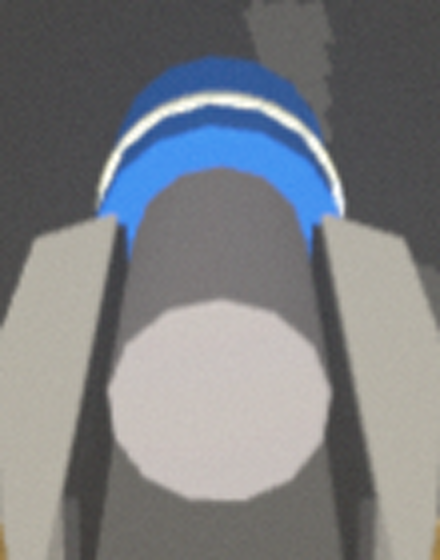

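Request:
carry_out(
  moves=[
    [0, 0, 0, 0, 18],
    [-2, 0, 0, 0, 18],
    [-10, 0, 0, 0, 18],
    [-30, 0, 0, 0, 18],
    [-60, 0, 0, 0, 18],
    [-90, 0, 0, 0, 18],
    [-112, 0, 0, 0, 18],
    [-120, 15, 1, 0, 18],
    [-120, 40, 2, 0, 18],
    [-120, 70, 3, 0, 18],
    [-120, 80, 3, 0, 18],
    [-120, 80, 3, 0, 18],
  ],
  grip_force=20,
)

```text
time_s: 12.7
tcp_pos: [472.0, -223.2, 177.8]
tool_rot: [-3.086, 1.557, 2.863]
ft_force: [-0.3, 0.1, -3.5]
gripper_width: 25.8
```

Run:
```python
from h import *
T=T_tool(env.get_obs()); print(T.round(3)); print((T[:3,:3].T@(np.array([600.5,121.7,172])-T[:3,3])).round(1))
```

```text
[[-1.30000e-02  3.28000e-01  9.45000e-01  4.71958e+02]
 [ 4.00000e-03  9.45000e-01 -3.28000e-01 -2.23230e+02]
 [-1.00000e+00 -1.00000e-03 -1.40000e-02  1.77820e+02]
 [ 0.00000e+00  0.00000e+00  0.00000e+00  1.00000e+00]]
[  5.4 368.    8.3]
```

Request:
carry_out(
  moves=[
    [0, 20, 0, 0, 18],
    [0, 50, 1, 0, 18],
    [0, 85, 2, 0, 18],
    [0, 120, 3, 0, 18],
    [0, 155, 4, 0, 18],
    [0, 190, 5, 0, 18],
    [0, 225, 6, 0, 18],
    [0, 260, 7, 0, 18],
    [0, 295, 8, 0, 18],
    [0, 325, 9, 0, 18],
    [0, 350, 9.6, 0, 18],
    [0, 362, 9.6, 0, 18],
  ],
)

```text
time_s: 13.7
tcp_pos: [600.4, 117.0, 177.0]
tool_rot: [-3.067, 1.556, 2.883]
ft_force: [-0.7, -0.4, -2.5]
gripper_width: 25.4
```

Request:
carry_out(
  moves=[
    [0, 4, 0, 0, 18],
    [0, 5, 0, 0, 18],
    [0, 5, 0, 0, 18],
  ],
)

```text
time_s: 13.95
tcp_pos: [601.8, 120.5, 176.6]
tool_rot: [-3.003, 1.556, 2.947]
ft_force: [-0.2, 0.5, -3.7]
gripper_width: 25.6
```

```bash
python3 look.py wrist w9; python3 look.py side s9; python3 look.py scene c9
python3 - <<'E'
from h import *
a=cv2.imread('pics/s9.png'); b=cv2.imread('pics/c9.png')
f=lambda im:cv2.resize(im,None,fx=5,fy=5,interpolation=cv2.INTER_CUBIC)
cv2.imwrite('pics/sc9.png',np.hstack([f(a[150:260,270:350]),f(b[105:215,320:400])]))
E
```

```text
13.95 tcp [601.8 120.5 176.6] rot [-3.003  1.556  2.947] q [ 0.01  0.2   1.67  0.    1.29 -1.23] F [-0.2  0.5 -3.7] M [ 0.01 -0.11 -0.03] w 25.6
14.0 tcp [601.7 120.3 176.7] rot [-3.01   1.556  2.939] q [ 0.01  0.2   1.67  0.    1.29 -1.23] F [ 0.8 -0.9 -3. ] M [ 0.04 -0.05 -0.05] w 25.6
14.05 tcp [601.7 120.3 176.8] rot [-3.022  1.556  2.927] q [ 0.01  0.2   1.67  0.    1.29 -1.23] F [-0.2  0.1 -2.5] M [ 0.04 -0.11 -0.04] w 25.9
```

View pics/sc9.png

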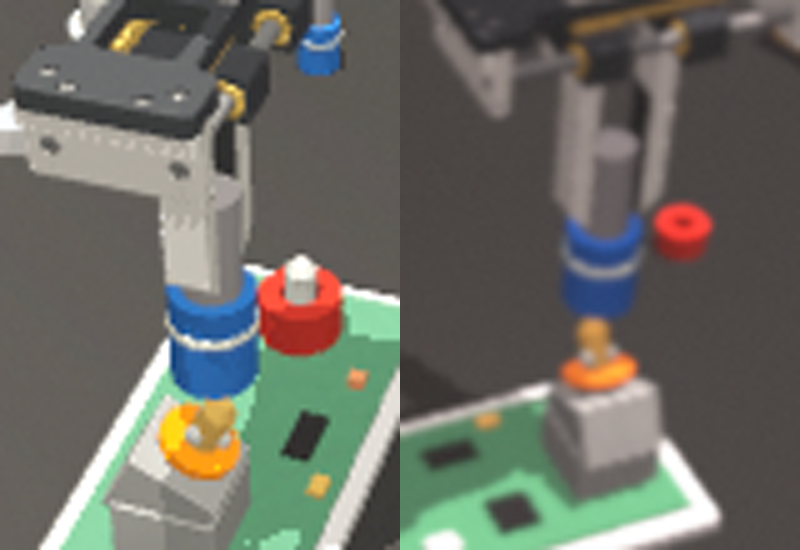

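View pics/w9.png

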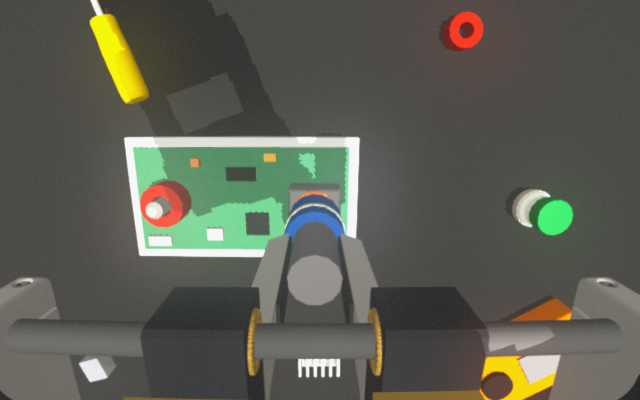

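```bash
cat > ov.py <<'E'
import sys
from h import *
# overlay coupler model (rim centre r, tilt th) + nipple axis
def ov(tag,r,th,O,dx=0):
    yaw=-0.337; ex=np.array([np.cos(yaw),np.sin(yaw),0]);ey=np.array([-ex[1],ex[0],0]);ez=np.array([0,0,1.])
    n=-np.sin(.45)*ex+np.cos(.45)*ez; a=-np.sin(th)*ex+np.cos(th)*ez; b=np.cos(th)*ex+np.sin(th)*ez
    t=np.linspace(0,2*np.pi,60)
    circ=lambda h,R:(r+h*a)+R*(np.outer(np.cos(t),b)+np.outer(np.sin(t),ey))
    outs=[]
    for nme,pre in(('side','s'),('scene','c')):
        C=cam(nme); im=cv2.imread(f'pics/{pre}{tag}.png'); k=6
        q=proj(C,[r+25*a])[0]; u0,v0=int(q[0]-32),int(q[1]-40)
        z=cv2.resize(im[v0:v0+90,u0:u0+66],None,fx=k,fy=k,interpolation=cv2.INTER_CUBIC)
        P=lambda X:((proj(C,X)-[u0,v0]+.5)*k).astype(np.int32)
        for h,R,c in((0,19.5,(0,255,255)),(48,19.5,(0,255,255)),(98,13,(0,255,255))): cv2.polylines(z,[P(circ(h,R))],True,c,1)
        m=(np.outer(np.cos(t),np.cos(.45)*ex+np.sin(.45)*ez)+np.outer(np.sin(t),ey))
        cv2.polylines(z,[P(O+12*n+19*m)],True,(255,0,255),1)
        cv2.polylines(z,[P(O+40*n+3.5*m)],True,(255,0,255),1)
        outs.append(z)
    cv2.imwrite(f'pics/ov{tag}.png',np.hstack(outs))
E
python3 - <<'E'
from ov import *
o=env.get_obs(); T=T_tool(o); print(T.round(3))
r=(T@[58.5,0,-1.2,1])[:3]; print(r)
ov('9',r,0.01,np.array([614.5,116.8,66]))
E
```

```text
[[-1.40000e-02  3.28000e-01  9.45000e-01  6.01815e+02]
 [ 3.00000e-03  9.45000e-01 -3.28000e-01  1.20358e+02]
 [-1.00000e+00 -2.00000e-03 -1.40000e-02  1.76911e+02]
 [ 0.00000e+00  0.00000e+00  0.00000e+00  1.00000e+00]]
[599.85121609 120.94128844 118.43485058]
```

View pics/ov9.png

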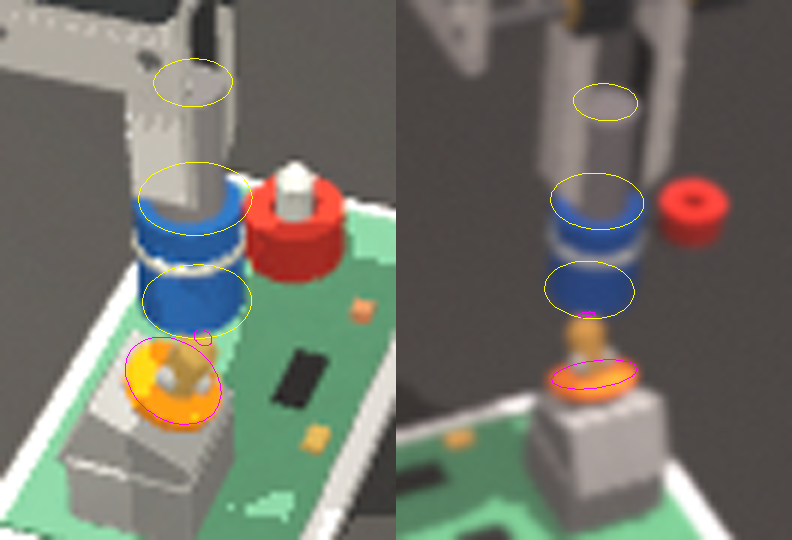

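Request:
carry_out(
  moves=[
    [3, 0.3, -0.8, 0, 18],
    [6, 0.3, -0.8, 0, 18],
    [9, 0.3, -0.8, 0, 18],
    [12, 0.3, -0.8, 0, 18],
    [14, 0.3, -0.8, 0, 18],
    [16, 0.3, -0.8, 0, 18],
    [18, 0.3, -0.8, 0, 18],
    [19, 0.3, -0.8, 0, 18],
    [19, 0.3, -0.8, 0, 18],
  ],
  grip_force=15,
)

```text
time_s: 14.85
tcp_pos: [600.7, 121.1, 157.6]
tool_rot: [-3.026, 1.556, 2.923]
ft_force: [0.2, 0.2, -3.7]
gripper_width: 26.1
```

Request:
carry_out(
  moves=[
    [1, 0, 0, 0, 18],
    [2, 0, 0, 0, 18],
    [3, 0, 0, 0, 18],
    [4, 0, 0, 0, 18],
    [5, 0, 0, 0, 18],
    [5, 0, 0, 0, 18],
  ],
)

```text
time_s: 15.35
tcp_pos: [600.5, 121.1, 152.3]
tool_rot: [-3.024, 1.555, 2.925]
ft_force: [-0.1, -0.7, -2.8]
gripper_width: 25.5
```

Request:
carry_out(
  moves=[
    [1, 0, 0.3, 0, 18],
    [2, 0, 0.6, 0, 18],
    [3, 0, 0.9, 0, 18],
    [4, 0, 1.2, 0, 18],
    [5, 0, 1.5, 0, 18],
    [6, 0, 1.8, 0, 18],
    [6, 0, 1.8, 0, 18],
  ],
)

```text
time_s: 15.93
tcp_pos: [602.0, 120.5, 145.9]
tool_rot: [-3.014, 1.555, 2.935]
ft_force: [-0.1, -0.2, -4.0]
gripper_width: 25.7
```

```bash
python3 look.py side s10; python3 look.py scene c10
python3 - <<'E'
from ov import *
o=env.get_obs(); T=T_tool(o); 
r=(T@[58.5,0,-1.2,1])[:3]; print(r)
ov('10',r,0.06,np.array([614.5,116.8,66]))
E
```

```text
15.9333 tcp [602.  120.5 145.9] rot [-3.014  1.555  2.935] q [ 0.01  0.23  1.69  0.    1.24 -1.23] F [-0.1 -0.2 -4. ] M [ 0.04 -0.07  0.03] w 25.7
15.9833 tcp [602.  120.5 146.1] rot [-3.016  1.555  2.933] q [ 0.01  0.23  1.69  0.    1.24 -1.23] F [-0.8  0.8 -3.3] M [ 0.09 -0.05 -0.03] w 25.8
[600.0810457  121.08182939  87.7622208 ]
```

View pics/ov10.png

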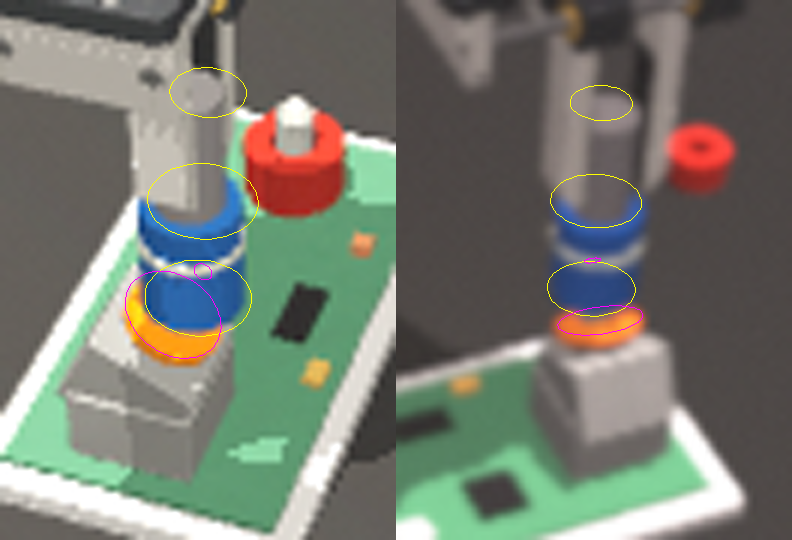

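Request:
carry_out(
  moves=[
    [0, 0, -2, 0, 18],
    [0.4, 0, -5, 0, 18],
    [1, 0, -8, 0, 18],
    [1.7, 0, -11, 0, 18],
    [2.6, 0, -14.5, 0, 18],
    [3.8, 0, -18, 0, 18],
    [5, 0, -21.5, 0, 18],
    [6.3, 0, -25, 0, 18],
    [7.4, 0, -28, 0, 18],
    [7.8, 0, -29, 0, 18],
    [7.8, 0, -29, 0, 18],
  ],
  grip_force=10,
)

```text
time_s: 16.95
tcp_pos: [574.0, 130.2, 138.5]
tool_rot: [-3.018, 1.554, 2.931]
ft_force: [2.2, -1.0, -1.5]
gripper_width: 25.8
```

```bash
python3 look.py side s11; python3 look.py scene c11
python3 - <<'E'
from ov import *
O=np.array([614.5,116.8,66])
yaw=-.337; n=np.array([-np.sin(.45)*np.cos(yaw),-np.sin(.45)*np.sin(yaw),np.cos(.45)])
ov('11',O+25*n,0.45,O)
E
```

```text
16.95 tcp [574.  130.2 138.5] rot [-3.018  1.554  2.931] q [ 0.03  0.18  1.76  0.    1.22 -1.21] F [ 2.2 -1.  -1.5] M [-0.04 -0.25 -0.01] w 25.8
17.0 tcp [574.1 130.2 138.6] rot [-3.018  1.554  2.931] q [ 0.03  0.18  1.76  0.    1.22 -1.21] F [-0.1 -0.4 -1.9] M [-0.04 -0.21 -0.06] w 26.1
```

View pics/ov11.png

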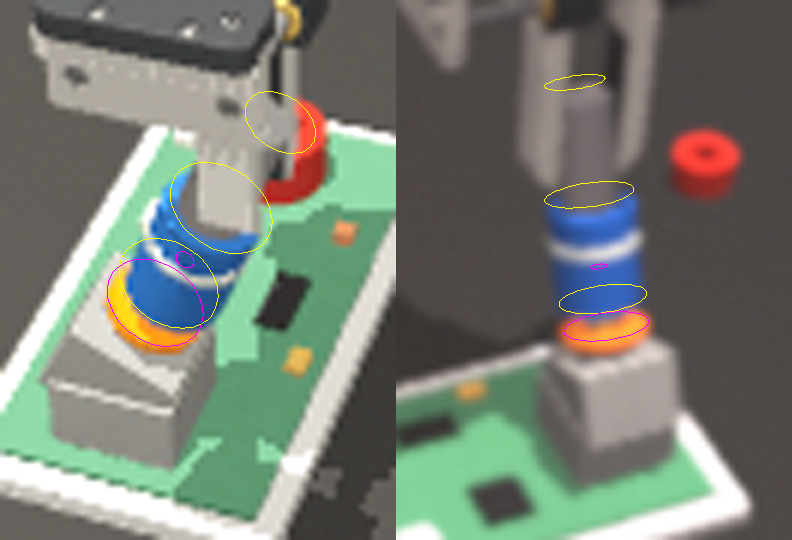

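Request:
carry_out(
  moves=[
    [0, 0, 0, 0, 18],
    [0, 0, 0, 0, 18],
    [0.9, 0, 0.4, 0, 18],
    [1.8, 0, 0.9, 0, 18],
    [2.7, 0, 1.3, 0, 18],
    [3.6, 0, 1.7, 0, 18],
    [4.5, 0, 2.2, 0, 18],
    [5.4, 0, 2.6, 0, 18],
    [6.3, 0, 3, 0, 18],
    [7.2, 0, 3.5, 0, 18],
    [7.2, 0, 3.5, 0, 18],
  ],
  grip_force=60,
)

```text
time_s: 17.97
tcp_pos: [577.6, 128.9, 130.6]
tool_rot: [-3.02, 1.555, 2.93]
ft_force: [2.9, -1.0, -1.5]
gripper_width: 25.0
```

```bash
cat > st.py <<'E'
from h import *
o=env.get_obs();T=T_tool(o);O=np.array([614.5,116.8,66]);yaw=-.337
ex=np.array([np.cos(yaw),np.sin(yaw),0]);ey=np.array([-ex[1],ex[0],0]);ez=np.array([0,0,1.])
a=-np.sin(.45)*ex+np.cos(.45)*ez;b=np.cos(.45)*ex+np.sin(.45)*ez
g=(T@[-18.8,0,0,1])[:3]-O
F=o['ft_force']+[0,0,3]
print('t',o['time_s'],'along rim est',(g@a-77.3).round(1),'b',(g@b).round(1),'y',(g@ey).round(1),'F a,b,y',(F@a).round(1),(F@b).round(1),(F@ey).round(1),'M',o['wrist_torque'].round(2),'w',round(o['gripper_width'],1))
E
python3 st.py
```

```text
t 17.9667 along rim est 14.6 b 1.6 y -0.8 F a,b,y 0.0 3.5 -0.0 M [-0.13 -0.85  0.  ] w 25.0
```

Request:
carry_out(
  moves=[
    [0.9, 0, 0.4, 0, 18],
    [1.8, 0, 0.9, 0, 18],
    [2.7, 0, 1.3, 0, 18],
    [3.6, 0, 1.7, 0, 18],
    [3.6, 0, 1.7, 0, 18],
  ],
)

```text
time_s: 18.38
tcp_pos: [579.1, 128.4, 127.4]
tool_rot: [-3.021, 1.554, 2.928]
ft_force: [-1.4, 0.2, 5.8]
gripper_width: 25.3
```

```bash
python3 st.py; python3 look.py side s12; python3 look.py scene c12
python3 - <<'E'
from ov import *
O=np.array([614.5,116.8,66])
yaw=-.337; n=np.array([-np.sin(.45)*np.cos(yaw),-np.sin(.45)*np.sin(yaw),np.cos(.45)])
ov('12',O+11*n,0.45,O)
E
```

```text
t 18.3833 along rim est 11.0 b 1.6 y -0.7 F a,b,y 8.6 2.6 -0.3 M [-0.12  0.   -0.04] w 25.3
18.3833 tcp [579.1 128.4 127.4] rot [-3.021  1.554  2.928] q [ 0.03  0.21  1.75  0.    1.2  -1.21] F [-1.4  0.2  5.8] M [-0.12  0.   -0.04] w 25.3
18.4333 tcp [579.1 128.4 127.5] rot [-3.019  1.554  2.93 ] q [ 0.03  0.21  1.75  0.    1.2  -1.21] F [-2.  -0.5  5.8] M [-0.11 -0.05 -0.03] w 25.1
```

View pics/ov12.png

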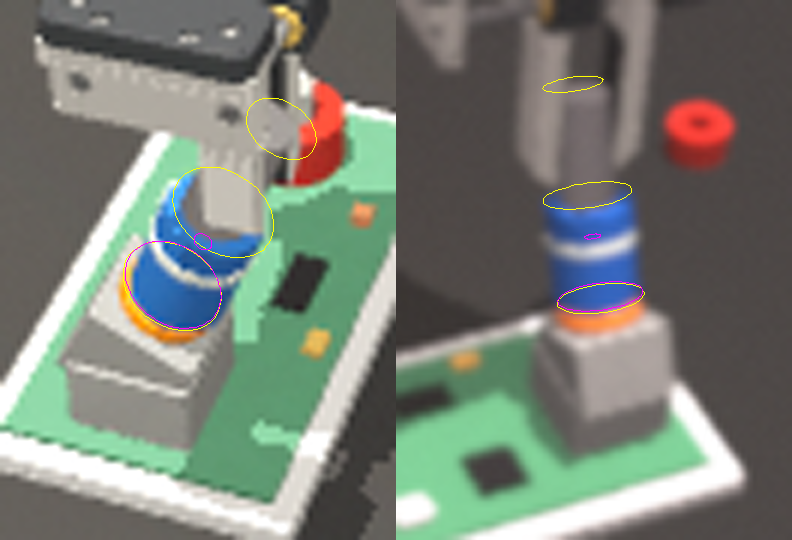

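Request:
carry_out(
  moves=[
    [0.9, 0, 0.4, 0, 18],
    [1.8, 0, 0.9, 0, 18],
    [1.8, 0, 0.9, 0, 18],
  ],
)

```text
time_s: 18.73
tcp_pos: [579.8, 128.2, 126.3]
tool_rot: [-3.013, 1.554, 2.937]
ft_force: [-2.1, -0.7, 6.7]
gripper_width: 25.2
```

```bash
python3 st.py
```

```text
t 18.7333 along rim est 9.7 b 1.8 y -0.7 F a,b,y 9.5 2.6 -1.3 M [-0.1   0.15 -0.03] w 25.2
```

Request:
carry_out(
  moves=[
    [0.9, 0, 0.4, 0, 18],
    [1.8, 0, 0.9, 0, 18],
    [2.7, 0, 1.3, 0, 18],
    [3.6, 0, 1.7, 0, 18],
    [3.6, 0, 1.7, 0, 18],
  ],
)

```text
time_s: 19.15
tcp_pos: [580.8, 128.0, 124.6]
tool_rot: [-3.004, 1.552, 2.946]
ft_force: [-7.1, 0.7, 13.6]
gripper_width: 25.4
```

```bash
python3 st.py
```

```text
t 19.15 along rim est 7.6 b 2.0 y -0.5 F a,b,y 17.9 1.0 -1.6 M [-0.12  1.08 -0.06] w 25.4
```

```bash
python3 look.py side s13; python3 look.py scene c13;python3 look.py wrist w13
python3 - <<'E'
from h import *
a=cv2.imread('pics/s13.png'); b=cv2.imread('pics/c13.png')
f=lambda im:cv2.resize(im,None,fx=8,fy=8,interpolation=cv2.INTER_CUBIC)
cv2.imwrite('pics/sc13.png',np.hstack([f(a[190:260,275:325]),f(b[135:205,335:385])]))
E
```

```text
19.15 tcp [580.8 128.  124.6] rot [-3.004  1.552  2.946] q [ 0.02  0.21  1.75  0.    1.2  -1.21] F [-7.1  0.7 13.6] M [-0.12  1.08 -0.06] w 25.4
19.2 tcp [580.8 128.  124.6] rot [-3.003  1.552  2.947] q [ 0.02  0.21  1.75  0.    1.2  -1.21] F [-8.3  0.  12.9] M [-0.19  1.02 -0.15] w 25.3
19.25 tcp [580.8 128.  124.6] rot [-3.003  1.552  2.946] q [ 0.02  0.21  1.75  0.    1.2  -1.21] F [-6.7  0.1 14. ] M [-0.17  1.   -0.06] w 25.3
```

View pics/sc13.png

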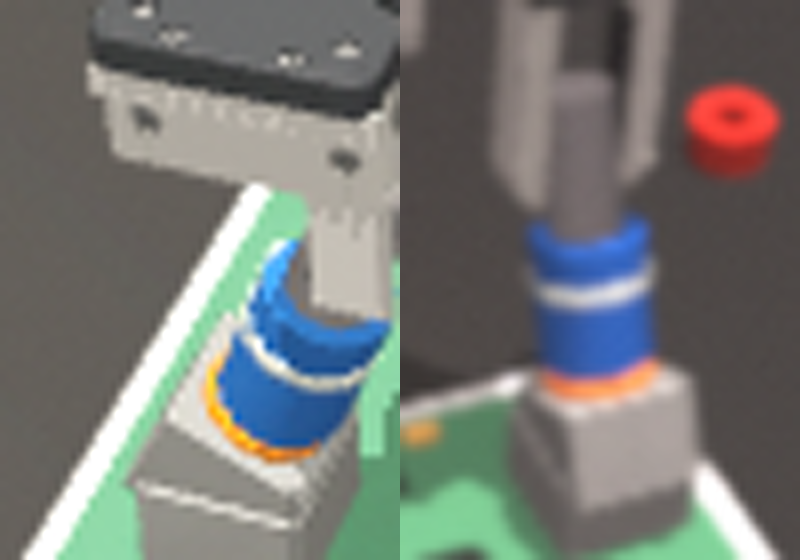

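View pics/w13.png

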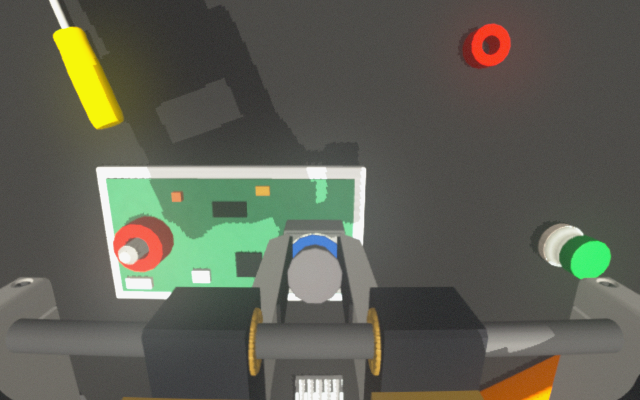

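Run:
```python
from h import *
f=lambda im:cv2.resize(im,None,fx=6,fy=6,interpolation=cv2.INTER_CUBIC)
r1=np.hstack([f(cv2.imread(f'pics/c{i}.png')[160:205,338:382]) for i in (9,12,13)])
r2=np.hstack([f(cv2.imread(f'pics/s{i}.png')[215:260,285:329]) for i in (9,12,13)])
cv2.imwrite('pics/cmp.png',np.vstack([r1,r2]))
```

```text
(no output)
```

View pics/cmp.png

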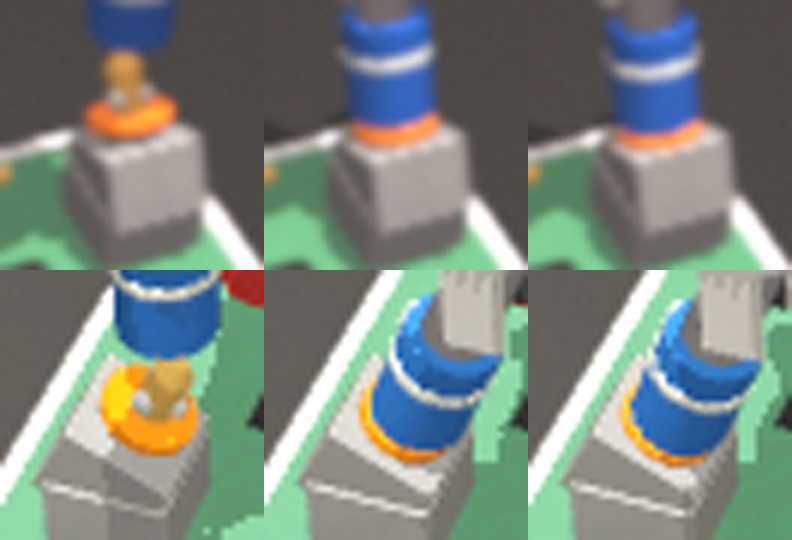

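Run:
```python
from ov import *
yaw=-.337; n=np.array([-np.sin(.45)*np.cos(yaw),-np.sin(.45)*np.sin(yaw),np.cos(.45)])
O=np.array([614.5,116.8,64.5])
ims=[]
for th in (.45,.37):
    ov('13',O+4.2*n,th,O); ims.append(cv2.imread('pics/ov13.png'))
cv2.imwrite('pics/ov13b.png',cv2.resize(np.vstack([x[:400] for x in ims]),None,fx=.74,fy=.74))
cv2.imwrite('pics/ov13.png',ims[0])
```

```text
(no output)
```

View pics/ov13.png

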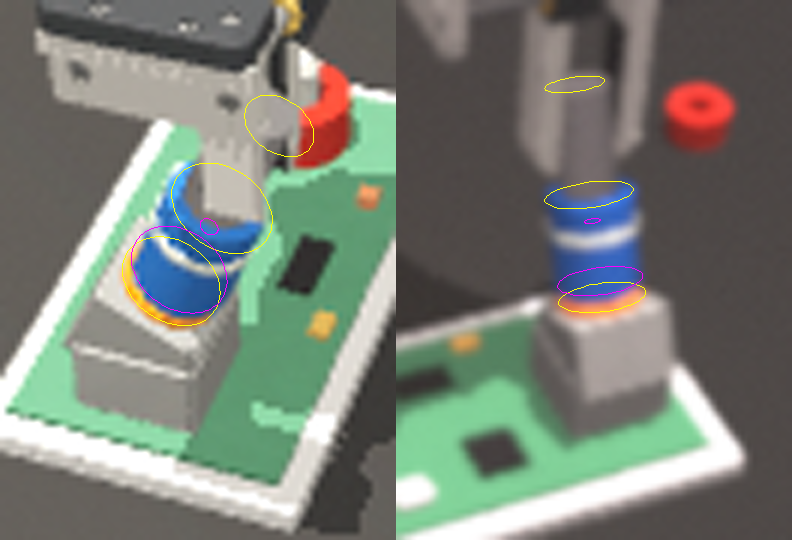

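View pics/ov13b.png

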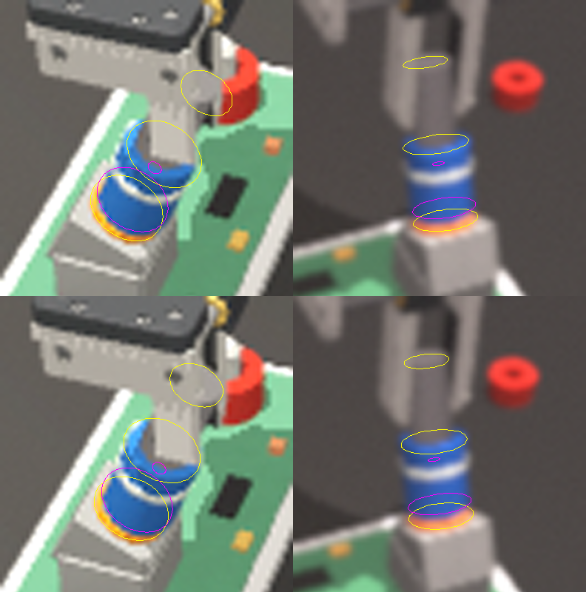

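```bash
cat > fit.py <<'E'
from h import *
from scipy.optimize import minimize
import sys
tag=sys.argv[1]
yaw=-0.337; ex=np.array([np.cos(yaw),np.sin(yaw),0]);ey=np.array([-ex[1],ex[0],0]);ez=np.array([0,0,1.])
t=np.linspace(0,2*np.pi,48); K=8
O=np.array([614.5,116.8,65.]); n0=-np.sin(.45)*ex+np.cos(.45)*ez
V=[]
for nm,pre in(('side','s'),('scene','c')):
    im=cv2.imread(f'pics/{pre}{tag}.png'); C=cam(nm)
    q=proj(C,[O+30*n0])[0]; u0,v0=int(q[0]-25),int(q[1]-25)
    z=cv2.resize(im[v0:v0+50,u0:u0+50],None,fx=K,fy=K,interpolation=cv2.INTER_CUBIC).astype(int)
    m=((z[:,:,0]-z[:,:,2]>45)&(z[:,:,0]-z[:,:,1]>25)).astype(np.uint8)
    # keep the convex outline (band and finger filled)
    cs,_=cv2.findContours(m,cv2.RETR_EXTERNAL,cv2.CHAIN_APPROX_NONE); pts=np.vstack([c for c in cs if cv2.contourArea(c)>300])
    V.append((C,u0,v0,cv2.convexHull(pts),z))
def model(p,C,u0,v0):
    r=O+p[0]*ex+p[1]*ey+p[2]*ez; th,ph=p[3],p[4]
    a=-np.sin(th)*ex+np.cos(th)*ez; a=a+np.tan(ph)*ey; a/=np.linalg.norm(a)
    b=np.cross(ey,a); b/=np.linalg.norm(b); c=np.cross(a,b)
    ring=np.outer(np.cos(t),b)+np.outer(np.sin(t),c)
    P=np.vstack([r+19.5*ring,r+48*a+19.5*ring])
    return cv2.convexHull(((proj(C,P)-[u0,v0]+.5)*K).astype(np.float32))
def cost(p):
    s=0
    for C,u0,v0,h,z in V:
        A=np.zeros(z.shape[:2],np.uint8);B=A.copy()
        cv2.fillPoly(A,[h.astype(np.int32)],1);cv2.fillPoly(B,[(model(p,C,u0,v0)*16).astype(np.int32)],1,shift=4)
        s+=(A!=B).sum()/A.sum()
    return s
best=None
for th0 in(.3,.45,.55):
    p0=np.array([-2.,0,5,th0,0]); 
    r=minimize(cost,p0,method='Nelder-Mead',options=dict(initial_simplex=np.vstack([p0]+[p0+d for d in np.diag([4,4,4,.15,.1])]),maxiter=600))
    print(r.fun.round(3),r.x.round(3))
    if best is None or r.fun<best.fun: best=r
out=[]
for C,u0,v0,h,z in V:
    z=z.clip(0,255).astype(np.uint8).copy(); cv2.polylines(z,[h],True,(0,255,0),1); cv2.polylines(z,[model(best.x,C,u0,v0).astype(np.int32)],True,(0,0,255),1); out.append(z)
cv2.imwrite(f'pics/fit{tag}.png',np.hstack(out))
E
python3 fit.py 13; python3 fit.py 9
```

```text
0.394 [-3.61  -1.745  5.274  0.401  0.069]
0.398 [-2.966 -1.916  5.76   0.421  0.077]
0.378 [-4.868 -4.733  6.041  0.377  0.219]
0.248 [-17.451   2.882  55.725  -0.2    -0.152]
0.31 [-22.785   6.31   55.059  -0.49   -0.306]
0.242 [-1.4008e+01  1.4000e-02  5.7206e+01 -2.1000e-02 -1.8000e-02]
```

View pics/fit13.png

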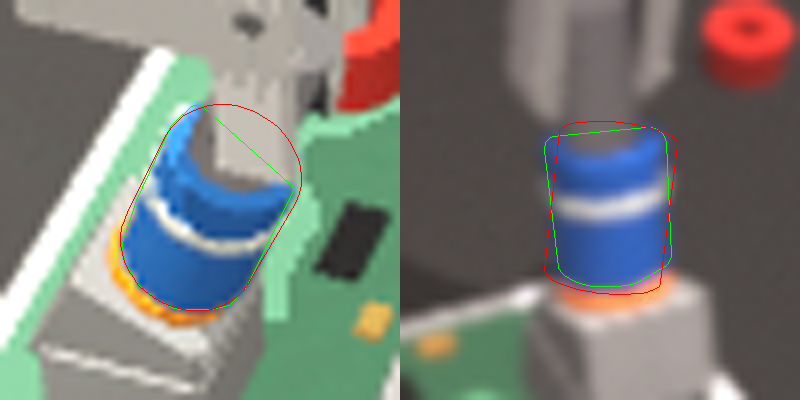

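Request:
carry_out(
  moves=[
    [1, 0, 0, 0, 18],
    [1.5, 0, -0.4, 0, 18],
    [1.9, 0, -0.8, 0, 18],
    [2.2, 0, -1.1, 0, 18],
    [2.2, 0, -1.1, 0, 18],
    [2.2, 0, -1.1, 0, 18],
  ],
  grip_force=60,
)

```text
time_s: 19.8
tcp_pos: [580.4, 128.2, 124.4]
tool_rot: [-2.977, 1.553, 2.972]
ft_force: [-4.3, -1.6, 10.9]
gripper_width: 25.1
```

```bash
python3 st.py; python3 look.py side s14; python3 look.py scene c14; python3 fit.py 14
python3 - <<'E'
from h import *
f=lambda im:cv2.resize(im,None,fx=6,fy=6,interpolation=cv2.INTER_CUBIC)
r1=np.hstack([f(cv2.imread(f'pics/c{i}.png')[160:205,338:382]) for i in (9,13,14)])
r2=np.hstack([f(cv2.imread(f'pics/s{i}.png')[215:260,285:329]) for i in (9,13,14)])
cv2.imwrite('pics/cmp2.png',np.vstack([r1,r2]))
E
```

```text
t 19.8 along rim est 7.7 b 1.5 y -0.5 F a,b,y 14.0 2.9 -2.9 M [-0.43  0.23 -0.1 ] w 25.1
19.8 tcp [580.4 128.2 124.4] rot [-2.977  1.553  2.972] q [ 0.03  0.21  1.75  0.    1.19 -1.21] F [-4.3 -1.6 10.9] M [-0.43  0.23 -0.1 ] w 25.1
19.85 tcp [580.4 128.2 124.4] rot [-2.978  1.553  2.971] q [ 0.03  0.21  1.75  0.    1.19 -1.21] F [-3.4 -1.9 11.4] M [-0.42  0.22 -0.07] w 25.0
0.385 [-4.336 -1.355  5.298  0.385  0.053]
0.384 [-4.11  -1.977  5.18   0.393  0.072]
0.374 [-4.685 -5.287  5.82   0.386  0.248]
```

View pics/cmp2.png

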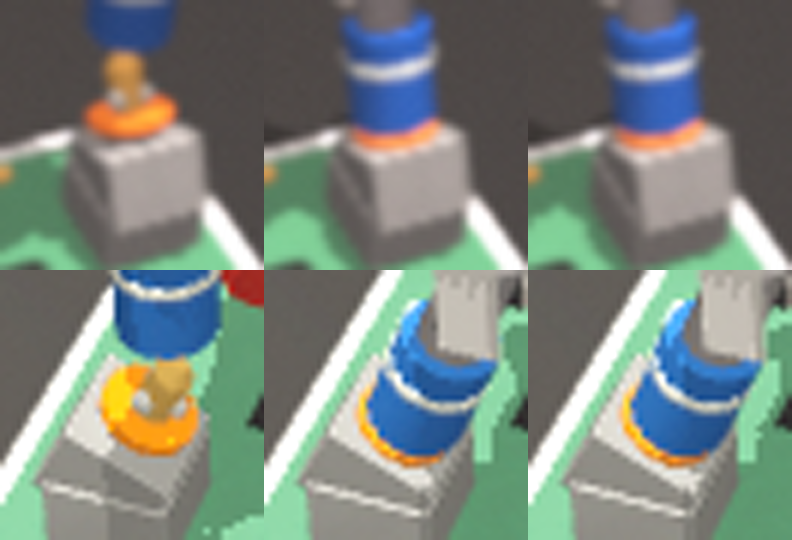

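View pics/s14.png

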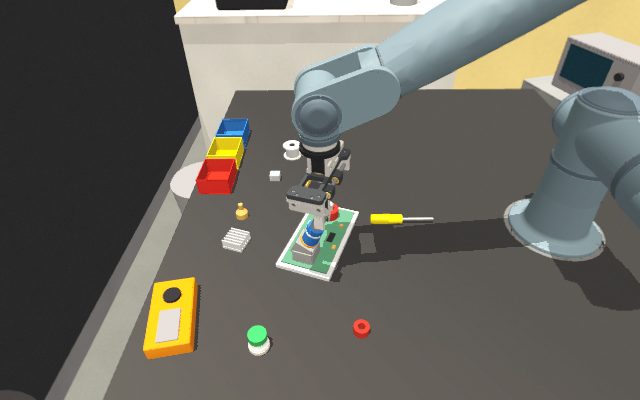

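Run:
```python
from h import *
for pre,sl in(('c',(slice(160,205),slice(338,382))),('s',(slice(215,260),slice(285,329)))):
  for i in (5,9,10,12,13,14):
    im=cv2.imread(f'pics/{pre}{i}.png')[sl]; z=cv2.resize(im,None,fx=8,fy=8,interpolation=cv2.INTER_CUBIC).astype(int)
    m=(z[:,:,2]-z[:,:,0]>110)&(z[:,:,2]>170)
    if pre=='c': m[:, :40]=0
    v,u=np.nonzero(m); print(pre,i,'bottom',v.max()/8 if len(v) else None, 'p98',np.percentile(v,98)/8,'left',u.min()/8)
```

```text
c 5 bottom 22.75 p98 22.375 left 14.125
c 9 bottom 22.75 p98 22.375 left 14.625
c 10 bottom 22.75 p98 22.375 left 14.625
c 12 bottom 24.125 p98 24.0 left 15.5
c 13 bottom 24.625 p98 24.5 left 15.75
c 14 bottom 24.75 p98 24.625 left 15.75
s 5 bottom 30.875 p98 30.125 left 16.625
s 9 bottom 30.75 p98 30.204999999999927 left 16.625
s 10 bottom 30.875 p98 30.375 left 16.625
s 12 bottom 31.875 p98 31.75 left 15.75
s 13 bottom 32.625 p98 32.375 left 15.5
s 14 bottom 32.625 p98 32.375 left 15.5
```

```bash
python3 -c "
from workcell import finish_job
print(finish_job())"; python3 st.py
```

```text
the job is handed in; nothing more can be done
None
the job is handed in; nothing more can be done
```

I seated and released the red collar, pressed the blue coupler onto the nipple, and handed the job in at 19.9 s with the coupler still gripped and pressed down. No verdict was reported.

**Collar:** I lowered it over the shaft at about 50 mm/s or less until it met the board with about 10 N, then let go and backed off. The side and scene pictures afterwards show it flat around the shaft.

**Coupler:**
- The tool can only turn about its own axis, so I had to tilt the coupler within the grip. My first try, tilting it against the bench, failed: the coupler slid about 37 mm.
- Levering its mouth on the nipple tip with a light 10 N grip worked.
- I then raised the grip to 60 N and pushed along the nipple's axis until it was past the detents.

**Last checks:**
- **Push and grip:** the axial force on the tool was about 14 N, with the fingers at 25 mm on the neck.
- **Sleeve:** it is visibly down by at least 6 mm, which is as far as the picture can show. From the travel and the spring force I estimate 7–8 mm. I inferred the snap from these readings and did not see a force peak.
- **Tilt:** the picture fit put the coupler at 0.38–0.39 rad, which is 0.06–0.07 from the nipple's 0.45. The tool position suggests only about 0.02. Both are within the 0.12 limit. The fit's sideways tilt was too scattered to use (0.05–0.25 rad).
- **Depth:** the nipple came out about 3–4 mm lower along its axis than I had measured in the pictures. I trusted the force and the sleeve movement instead.
- **Bystanders:** none appears moved in the last side picture. I did not measure them.

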